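Load the flight-bar carrier of a plating line

ROBOT

A 6-joint arm with a two-finger parallel gripper is mounted at the origin on the work surface. World frame = base frame: x ahead of the robot, y to its left, z up, the work surface at z = 0. Lengths are in m, angles in degrees, forces in N, time in s.
With the tool pointing down it reaches from about 0.4 to 0.825 m from the base axis. Payload 7 kg.
Tool frame: the origin (TCP) lies between the finger pads; the fingertips stand 22 mm ahead of it and the grasp point (between the pads) lies 3 mm ahead of it; z points along the fingers, y is the line along which they close (so a half turn about z gives the same grasp; the last joint's range is limited). The gripper opens to 88 mm and grips with 3 to 60 N. Pads are 19 mm wide; open, the fingers measure 130 mm over their backs; the gripper's body (78 mm by 193 mm) begins 47 mm behind the grasp point.
Start: joints at [-48.008, 20.546, 0.682, 0, -70.136, -16.507], TCP at [0.29, -0.609, 0.217] pointing down, gripper open.
Joint ranges: [-176.03, 176.03], [-82.01, 121.73], [-58.28, 71.71], [-173.87, 95.51], [-174.79, -0.11], [-173.66, 173.66]. Speed limits (degrees/s): [136.94, 136.94, 172.46, 180, 180, 180].

INTERFACE

Orientations are given as [roll, pitch, yaw] about the fixed x, y, z axes, in that order (R = Rz(yaw) Ry(pitch) Rx(roll)).
In Python, from plant import r, vision gives the robot as it stands.
- The arm moves only by the shell command python3 -m pendant 'ROWS' [FORCE]. ROWS is JSON, a list that holds one entry, the list of rows, each a list of 7 numbers: the shift along the tool's x, y, z scaled (see below), then the turn, a rotation vector about the tool's x, y, z scaled (see below), then the opening, from -1 (shut) to 1 (fully open). In form: [[[x, y, z, wx, wy, wz, fingers], ...]]. A call has exactly 8 rows; each row shifts and turns the commanded pose from where the row before left it, along the tool's axes as they then stand; what a row does not reach is not made up. The controller multiplies each number of a shift by 20 mm and each number of a turn by 4 degrees. A row lasts 1/10 s, in which the tool goes at most 50 mm and 8.59 degrees, less where a joint would pass 70% of its speed; a pose out of reach is approached as far as the arm can. A call with a number of a shift or a turn outside -1 to 1 is refused whole. A call with a gripper value outside its range is refused whole. The fingers move at their own pace and stop on an object; FORCE is the grip in N (left out, the last holds). Time passes only in rows, so rows that do not move let the fingers close, or fill a call up. It gives the time, the measured TCP pose, the force, the opening and the grip force at its end, in the units of the state.
- r.get_state(): the state, without advancing time (a new reading comes with each control period).
- vision.capture(name): name is "scene" or "top" or "wrist"; returns a dict with "frame" (384x512x3 uint8, blue, green, red), "depth" (384x512 float32, m along the optical axis (not along the pixel's ray), 0 where there is no reading), "camera_matrix" (3x3 intrinsics, pixels), "extrinsics" (4x4, takes a point from world to camera coordinates); the wrist camera has in their place "hand_eye" (4x4, takes a point from camera to tool coordinates, whose origin is the TCP and whose axes are the flange's). Camera axes: x right, y up, looking along -z (the intrinsics and any distortion apply to the point x, -y, -z); pixel columns grow to the right and rows downward; lengths in m; the calibration is good to about 2 mm. A picture is of the moment at which its call begins: read the wrist's pose just before it.
- r.close_job(): hands the job in; it is judged then, once.
The state is a dict: "time_s": time; "joints": joint angles; "qd": joint speeds; "joint_torque": joint torques, N m; "tcp_pos": TCP position; "eef_rot": TCP orientation; "contact_force": force on the tool from outside, world axes, zero at the start; "moment": the same for the moment, N m; "gripper_width": finger opening in m; "gripper_force": force on a finger pad.
Only numpy, scipy, OpenCV 4.12 (cv2) and the standard library are available. Lean on these libraries where they do the work, as an engineer would, in place of code of your own. Each camera call takes 0.05 s, during which the arm holds its last target. There are 200 camera calls.

TASK

Load this plating station: hang every plating jig on the bench astride the carrier's copper bar, one plate down each side, and only when all of them hang there slide the carrier along its rail until it seats fully against the far stop. Put the loose steel cups left on the bench into the open drawer and push the drawer fully home. Leave the bottle, the wrench and the blue bin where they are.

Things in the scene. Friction and masses are not known exactly. Their poses are not given: they have to be found in the camera images.
- jig0: plating jig (some absent): upside-down U on two feet, 44 x 54 mm, 115 tall, 280 g. Two steel plates (5 thick, 54 along its y, 75 tall) 34 mm apart inside along x, joined by a 6 mm bridge (z 75 to 81); black grip tab on top, 10 thick along x, 32 along y, z 81 to 115. Brass pins jut 7 mm from the plates. Origin: centre of underside, z up. Same after a half turn.
- jig1: plating jig (some absent): upside-down U on two feet, 44 x 54 mm, 115 tall, 280 g. Two steel plates (5 thick, 54 along its y, 75 tall) 34 mm apart inside along x, joined by a 6 mm bridge (z 75 to 81); black grip tab on top, 10 thick along x, 32 along y, z 81 to 115. Brass pins jut 7 mm from the plates. Origin: centre of underside, z up. Same after a half turn.
- jig2: plating jig (some absent): upside-down U on two feet, 44 x 54 mm, 115 tall, 280 g. Two steel plates (5 thick, 54 along its y, 75 tall) 34 mm apart inside along x, joined by a 6 mm bridge (z 75 to 81); black grip tab on top, 10 thick along x, 32 along y, z 81 to 115. Brass pins jut 7 mm from the plates. Origin: centre of underside, z up. Same after a half turn.
- jig0_saddle (a point): point under the bridge of jig0, at its centre, 75 mm above its origin; it rests on top of the bar when the jig is draped
- jig1_saddle (a point): point under the bridge of jig1, at its centre, 75 mm above its origin; it rests on top of the bar when the jig is draped
- jig2_saddle (a point): point under the bridge of jig2, at its centre, 75 mm above its origin; it rests on top of the bar when the jig is draped
- cup0: plain steel cup ring (absent in some starts), 42 mm outside diameter, 34 mm bore, 30 mm tall, 70 g, standing on end on the bench. Origin: centre of its underside.
- cup1: plain steel cup ring (absent in some starts), 42 mm outside diameter, 34 mm bore, 30 mm tall, 70 g, standing on end on the bench. Origin: centre of its underside.
- cup2: plain steel cup ring (absent in some starts), 42 mm outside diameter, 34 mm bore, 30 mm tall, 70 g, standing on end on the bench. Origin: centre of its underside.
- bar_top (a point): middle of the carrier's bar, on top of it, 135 mm above the bench. The copper bar, 16 mm thick, runs along this frame's y, free for 278 mm between end posts (inner faces at y = +-139 mm). The carrier's base plate lies 93 mm below this point, 18 mm under a hung jig's feet. The +y post reaches 5 mm above the bar top, the -y one 51 mm.
- push_plate (a point): centre of the face to push on: the outer (-y) face of the carrier's taller end post, 30 mm wide along x; the post is 16 mm thick along y and reaches 21 mm above this point, which lies 165 mm above the bench. Push along this frame's +y.
- carrier (a joint): slide of the carrier along its rail, m: 0 = loading end, 0.12 = seated at the far stop, which lies to the rail's +y. It stays where it is left (2.5 N friction).
- rail: fixed grey rail base with a yellow stop block at each end, 60 x 484 mm, blocks 50 mm tall; origin centre of the underside; the rail runs along its y
- cab: low grey cabinet, 220 (x) x 270 (y) x 85 (z) mm, fixed, with one drawer that opens towards the robot (its -x). Origin: centre of the underside.
- cab_drawer0 (a joint): drawer's opening, m: 0 = shut (home), grows as it opens along the cabinet's -x
- cab_drawer0_handle (a point): middle of the drawer's bar handle (a bar along y, about 35 mm in front of the drawer's front face)
- bottle: white bottle, 60 mm diameter, 150 mm tall, bystander; origin centre of the underside
- wrench: steel wrench lying on top of the cabinet, towards its back, bystander
- bin: open blue bin, 130 x 100 x 60 mm, bystander; origin centre of the underside
- drawer_floor (a point): centre of the drawer's inner floor, 22 mm above the bench, moves with the drawer. Inside: 175 mm along x, 228 mm along y, walls 41 mm high, front panel top 50 mm above the floor, its front face at x = -108 mm. The part of the floor still under the cabinet is covered: about the +x 60 mm when it stands 135 mm open.
There are look-alikes about, which are no part of the job. Leave any purple look-alike of the jig1 alone. What is shaped like the jig0 but pink is not meant.

How it is judged:
By the outcome, as a careful person would: the job done as asked, in the order asked, and still so for the second after the job is handed in, with the robot touching nothing.
Of jig0, jig1, jig2 only 2 to 3 are there at a start; the rules pass over those that are not, and their reading is None.
Of cup0, cup1, cup2 only 2 to 3 are there at a start; the rules pass over those that are not, and their reading is None.
At some moment in a run one of cup0, cup1, cup2 may be knocked a few centimetres aside while the robot is not near it.
It also fails if it takes over 210 s, if anything falls off the work surface, if the arm or the gripper's body presses on something with over 40 N, if the wrist force passes 120 N, or if a joint passes its speed limit or range.

## Working session

There is one attempt and no reset: what is moved stays moved. The work goes in short steps, Python scripts to look and compute and a shell command to move; the robot and the scene stay as the last step left them, time stands still between calls to the robot, and variables do not carry over. Pictures are saved under pics/ and viewed, at most 14 in all, crops included, and the job is handed in when it is done.

```bash
ls; mkdir -p pics
python3 - <<'E'
from plant import r, vision
import cv2,numpy as np
print(r.get_state())
for n in ["scene","top"]:
    c=vision.capture(n); cv2.imwrite(f"pics/{n}0.png",c["frame"]); np.savez(f"pics/{n}0.npz",**c)
    print(n,c["camera_matrix"],c["extrinsics"],[k for k in c])
E
```

```text
pics
{'time_s': 0.0, 'joints': array([-4.80090135e+01,  2.05904614e+01,  6.31964456e-01, -2.15230142e-02,
       -7.01329386e+01, -1.65063291e+01]), 'qd': array([-0.06777359, -0.01036034, -0.07023767, -0.01168846, -0.09816168,
        0.06034296]), 'joint_torque': array([ 4.31809076e-05, -5.82713163e+01,  2.93057388e+01,  6.99725837e+00,
        6.95041599e-03, -1.42190734e-04]), 'tcp_pos': array([ 0.2901888 , -0.6088751 ,  0.21571551]), 'eef_rot': array([ 1.79906584e+02, -6.58253104e-03, -1.54522668e+02]), 'contact_force': array([ 0.1961579 , -0.35858323, -0.58238256]), 'moment': array([-0.01166433,  0.02630845, -0.00618132]), 'gripper_force': 0.0, 'gripper_width': 0.0876687298077642}
scene [[383.96251588   0.         267.91229836]
 [  0.         383.96251588 185.15569777]
 [  0.           0.           1.        ]] [[-0.55216473  0.83372204  0.00465487  0.28510139]
 [-0.5508678  -0.36901306  0.74858135  0.23386587]
 [ 0.62582648  0.410776    0.66302662 -1.39819368]
 [ 0.          0.          0.          1.        ]] ['frame', 'depth', 'camera_matrix', 'extrinsics']
top [[398.24473486   0.         263.95816173]
 [  0.         398.24473486 195.99895814]
 [  0.           0.           1.        ]] [[ 0.01830028 -0.99967302 -0.01785905  0.01891085]
 [ 0.99617625  0.01670427  0.08575452 -0.57114162]
 [-0.08542816 -0.01936009  0.99615622 -1.02494411]
 [ 0.          0.          0.          1.        ]] ['frame', 'depth', 'camera_matrix', 'extrinsics']
```

View pics/scene0.png

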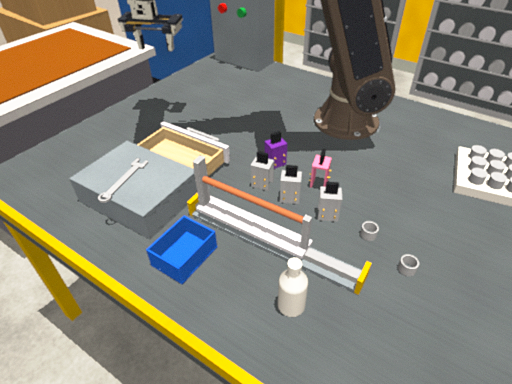

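View pics/top0.png

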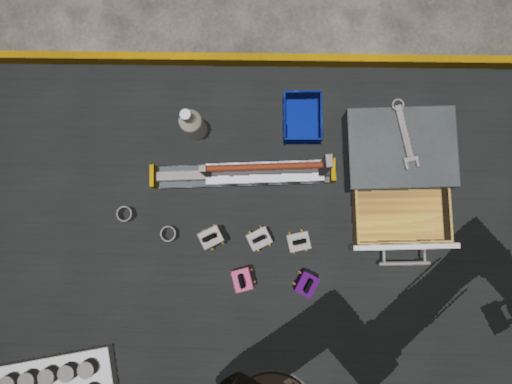

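The scene view shows three steel jigs at (262,172), (291,185) and (330,203), plus a purple and a pink look-alike. There are two loose cups at (370,231) and (409,265). In the top view the carrier is at the right (−y) end of its rail, and the open drawer is at (402,215).

```bash
cat > h.py <<'E'
import numpy as np, cv2
from scipy.spatial.transform import Rotation as R
def cloud(c, T=None):
    """world xyz per pixel from depth; T camera->world"""
    K=c["camera_matrix"]; d=np.asarray(c["depth"],float); h,w=d.shape
    u,v=np.meshgrid(np.arange(w),np.arange(h))
    P=np.stack([(u-K[0,2])/K[0,0]*d,-(v-K[1,2])/K[1,1]*d,-d],-1)
    if T is None: T=np.linalg.inv(c["extrinsics"])
    return P@T[:3,:3].T+T[:3,3]
def plane(c,u,v,z,T=None):
    K=c["camera_matrix"]
    if T is None: T=np.linalg.inv(c["extrinsics"])
    d=T[:3,:3]@np.array([(u-K[0,2])/K[0,0],-(v-K[1,2])/K[1,1],-1]); o=T[:3,3]
    return o+d*(z-o[2])/d[2]
def wristT(s,c):
    T=np.eye(4); T[:3,:3]=R.from_euler('xyz',s["eef_rot"],degrees=True).as_matrix(); T[:3,3]=s["tcp_pos"]
    return T@c["hand_eye"]
def blobs(mask,P,c,amin=8):
    n,l,st,ce=cv2.connectedComponentsWithStats(mask.astype(np.uint8))
    for i in range(1,n):
        if st[i,4]<amin: continue
        q=P[l==i]; m=cv2.minAreaRect((q[:,:2]*1000).astype(np.float32))
        bgr=c["frame"][l==i].mean(0).astype(int)
        print("px",ce[i].round(),"n",st[i,4],"mean",q.mean(0).round(4),"rect mm",np.round(m[0]),np.round(m[1]),round(m[2]),"bgr",bgr)
E
python3 - <<'E'
from h import *
c=dict(np.load("pics/top0.npz")); P=cloud(c); z=P[...,2]
for lo,hi in [(.1,.122),(.07,.09),(.02,.04),(.126,.145),(.175,.195)]:
    print(lo,hi); blobs((z>lo)&(z<hi)&(P[...,0]>.2)&(P[...,0]<1.0)&(abs(P[...,1])<.45),P,c,10)
for (u,v) in [(385,235),(400,215),(402,262),(60,320),(124,214),(85,369),(402,120),(300,115)]: print(u,v,P[v,u].round(3))
E
```

```text
0.1 0.122
px [190. 121.] n 208 mean [0.7466 0.2139 0.1086] rect mm [751. 217.] [45. 51.] 35 bgr [141 148 153]
px [323. 170.] n 10 mean [ 0.6277 -0.1148  0.1131] rect mm [ 627. -115.] [16.  6.] 66 bgr [62 63 66]
px [203. 172.] n 10 mean [0.619  0.1761 0.1111] rect mm [619. 176.] [ 2. 15.] 8 bgr [70 72 76]
px [208. 237.] n 63 mean [0.4629 0.1595 0.1138] rect mm [463. 160.] [ 9. 32.] 29 bgr [68 68 69]
px [258. 238.] n 54 mean [0.462  0.0398 0.1153] rect mm [462.  40.] [ 9. 31.] 27 bgr [74 74 75]
px [299. 241.] n 61 mean [ 0.4568 -0.0577  0.1148] rect mm [457. -58.] [10. 32.] 13 bgr [66 65 66]
px [240. 281.] n 68 mean [0.361  0.0796 0.1143] rect mm [360.  80.] [32. 10.] 16 bgr [61 56 66]
px [307. 285.] n 69 mean [ 0.3529 -0.0789  0.1141] rect mm [352. -79.] [10. 32.] 64 bgr [44 35 40]
0.07 0.09
px [402. 147.] n 8387 mean [ 0.6937 -0.3129  0.0853] rect mm [ 696. -315.] [206. 272.] 2 bgr [137 136 132]
px [196. 129.] n 51 mean [0.734  0.2039 0.0794] rect mm [737. 205.] [15. 51.] 42 bgr [89 94 98]
px [321. 172.] n 12 mean [ 0.6297 -0.1135  0.0772] rect mm [ 629. -114.] [20. 10.] 51 bgr [62 6
[... 2096 characters left out ...]
. 397.] [40. 40.] 6 bgr [128 130 131]
px [167. 233.] n 93 mean [0.4698 0.2801 0.0287] rect mm [470. 279.] [39. 41.] 2 bgr [134 136 138]
0.126 0.145
px [188. 118.] n 15 mean [0.7458 0.2118 0.1355] rect mm [746. 211.] [ 6. 22.] 42 bgr [86 91 95]
px [261. 166.] n 850 mean [0.6328 0.0353 0.1342] rect mm [637.  30.] [ 29. 310.] 2 bgr [ 95 117 163]
0.175 0.195
px [328. 160.] n 106 mean [ 0.6402 -0.1166  0.1858] rect mm [ 641. -117.] [31. 16.] 3 bgr [151 154 157]
385 235 [ 0.474 -0.289  0.021]
400 215 [ 0.527 -0.329  0.02 ]
402 262 [ 0.408 -0.322  0.053]
60 320 [0.234 0.564 0.001]
124 214 [ 0.518  0.407 -0.   ]
85 369 [0.132 0.462 0.062]
402 120 [ 0.76  -0.312  0.094]
300 115 [ 0.795 -0.065  0.008]
```

```bash
cat >> h.py <<'E'
def jigs(c,T=None,lo=.073,hi=.09):
    """grey jig bridges: centre from the bridge-top rect, jig-x angle from it (short side 44)"""
    P=cloud(c,T); z=P[...,2]; n,l,st,ce=cv2.connectedComponentsWithStats(((z>lo)&(z<hi)).astype(np.uint8)); out=[]
    for i in range(1,n):
        q=P[l==i]; m=cv2.minAreaRect((q[:,:2]*1000).astype(np.float32)); s=sorted(m[1])
        if abs(s[0]-44)<5 and abs(s[1]-54)<5:
            a=m[2] if m[1][0]<m[1][1] else m[2]-90
            out.append((np.round(m[0],1),np.round(m[1],1),round(a,1),c["frame"][l==i].mean(0).astype(int)))
    return out
def to(s,x,y,z,yaw):
    """turn rows (sum wz) then shift in tool axes AFTER the turn, units of 20 mm"""
    y0=s["eef_rot"][2]; d=(yaw-y0+180)%360-180
    Rn=R.from_euler('xyz',[180,0,yaw],degrees=True).as_matrix()
    print("at",np.round(s["tcp_pos"],4),np.round(s["eef_rot"],1),"wz",round(-d/4,2),"shift/20mm",np.round(Rn.T@(np.array([x,y,z])-s["tcp_pos"])/.02,2),"F",np.round(s["contact_force"],1),"w",round(s["gripper_width"],4))
E
python3 - <<'E'
from h import *
c=dict(np.load("pics/top0.npz")); P=cloud(c); z=P[...,2]
for j in jigs(c): print(*j)
f=c["frame"].astype(int)
m=(z>.128)&(z<.14)&(f[...,2]>f[...,0]+40)&(abs(P[...,1])<.25)&(P[...,0]>.55)&(P[...,0]<.7)
q=P[m]; print(m.sum(),q.min(0),q.max(0)); print(cv2.fitLine((q[:,:2]).astype(np.float32),cv2.DIST_HUBER,0,.001,.001).ravel(), cv2.minAreaRect((q[:,:2]*1000).astype(np.float32)), np.median(z[m]))
from plant import r
to(r.get_state(),.457,-.058,.107,-77)
cv2.imwrite("pics/crop.png",cv2.resize(c["frame"][140:310,140:345],None,fx=3.5,fy=3.5,interpolation=cv2.INTER_CUBIC))
E
```

```text
[463.3 160.4] [43.5 54. ] 27.6 [166 168 171]
[462.2  40. ] [43.7 54. ] 25.9 [169 171 174]
[456.6 -58. ] [44.  53.9] 13.1 [169 172 174]
[360.2  79.9] [54.2 43.8] -74.7 [155 137 184]
[352.4 -79.6] [45.  53.8] 63.0 [144  70 122]
658 [ 0.61920175 -0.10943305  0.12806305] [0.64669007 0.16652138 0.13980027]
[ 0.05058925 -0.9987196   0.63229376  0.02717584] ((632.8688354492188, 28.88475799560547), (14.211458206176758, 276.2708740234375), 2.829465866088867) 0.13433980705342569
at [ 0.2902 -0.6089  0.2158] [ 179.9   -0.  -154.5] wz -19.38 shift/20mm [-24.96 -14.32   5.44] F [-0.3  0.7  0.4] w 0.0878
```

View pics/crop.png

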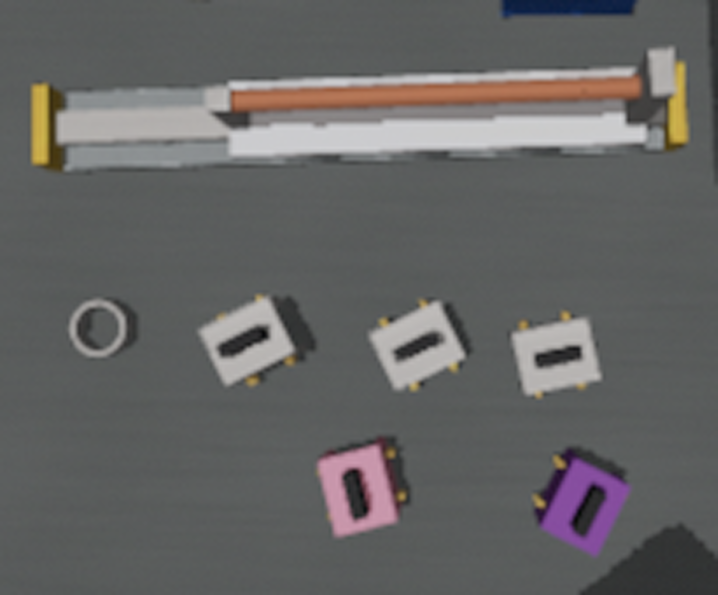

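The crop shows the pins jutting along the plate normals (jig x) and all three grey jigs clear of each other. I'll go above jig C first.

```bash
python3 -m pendant '[[[0,0,0,0,0,-1,-0.3],[0,0,0,0,0,-1,-0.3],[0,0,0,0,0,-1,-0.3],[0,0,0,0,0,-1,-0.3],[0,0,0,0,0,-1,-0.3],[0,0,0,0,0,-1,-0.3],[0,0,0,0,0,-1,-0.3],[0,0,0,0,0,-1,-0.3]]]' >/dev/null
python3 -m pendant '[[[0,0,0,0,0,-1,-0.3],[0,0,0,0,0,-1,-0.3],[0,0,0,0,0,-1,-0.3],[0,0,0,0,0,-1,-0.3],[0,0,0,0,0,-1,-0.3],[0,0,0,0,0,-1,-0.3],[0,0,0,0,0,-1,-0.3],[0,0,0,0,0,-1,-0.3]]]' >/dev/null
python3 -m pendant '[[[0,0,0,0,0,-1,-0.3],[0,0,0,0,0,-1,-0.3],[0,0,0,0,0,-1,-0.3],[0,0,0,0,0,-0.4,-0.3],[-1,-0.6,0,0,0,0,-0.3],[-1,-0.6,0,0,0,0,-0.3],[-1,-0.6,0,0,0,0,-0.3],[-1,-0.6,0,0,0,0,-0.3]]]' >/dev/null
python3 -m pendant '[[[-1,-0.6,0,0,0,0,-0.3],[-1,-0.6,0,0,0,0,-0.3],[-1,-0.6,0,0,0,0,-0.3],[-1,-0.6,0,0,0,0,-0.3],[-1,-0.6,0,0,0,0,-0.3],[-1,-0.6,0,0,0,0,-0.3],[-1,-0.6,0,0,0,0,-0.3],[-1,-0.6,0,0,0,0,-0.3]]]' >/dev/null
python3 -m pendant '[[[-1,-0.6,0,0,0,0,-0.3],[-1,-0.6,0,0,0,0,-0.3],[-1,-0.6,0,0,0,0,-0.3],[-1,-0.6,0,0,0,0,-0.3],[-1,-0.6,0,0,0,0,-0.3],[-1,-0.6,0,0,0,0,-0.3],[-1,-0.6,0,0,0,0,-0.3],[0,0,0,0,0,0,-0.3]]]'
python3 - <<'E'
from h import *
from plant import r
to(r.get_state(),.4566,-.058,.107,-76.9)
E
```

```text
time_s: 4.1
tcp_pos: [0.427, -0.1858, 0.2167]
eef_rot: [-180.0, 0.0, -76.8]
contact_force: [0.3, 0.1, 0.1]
gripper_width: 0.0306
gripper_force: 0.0
at [ 0.427  -0.1858  0.2167] [-180.     0.   -76.8] wz 0.01 shift/20mm [-5.89 -2.89  5.49] F [0.3 0.1 0.1] w 0.0306
```

```bash
python3 -m pendant '[[[-1,-0.5,0,0,0,0,-0.3],[-1,-0.5,0,0,0,0,-0.3],[-1,-0.5,0,0,0,0,-0.3],[-1,-0.5,0,0,0,0,-0.3],[-1,-0.5,0,0,0,0,-0.3],[-0.89,-0.39,0,0,0,0,-0.3],[0,0,0,0,0,0,-0.3],[0,0,0,0,0,0,-0.3]]]' >/dev/null
cat >> h.py <<'E'
def wlook(name=None):
    from plant import r, vision
    s=r.get_state(); c=vision.capture("wrist"); T=wristT(s,c)
    if name: cv2.imwrite(f"pics/{name}.png",c["frame"])
    return s,c,T
E
python3 - <<'E'
from h import *
s,c,T=wlook("w1")
for j in jigs(c,T): print(*j)
P=cloud(c,T); print(np.median(P[::20,::20,2]))
blobs((P[...,2]>.107)&(P[...,2]<.122),P,c,30)
to(s,.4566,-.058,.107,-76.9)
E
```

```text
[352.  -80.6] [44.1 55.3] 63.4 [183  74 146]
[456.6 -59.4] [44.  54.1] 12.9 [142 143 145]
0.04225275662571515
px [59. 68.] n 235 mean [ 0.6263 -0.1192  0.1147] rect mm [ 626. -119.] [ 2. 16.] 3 bgr [84 84 85]
px [253. 186.] n 442 mean [ 0.4568 -0.0603  0.1153] rect mm [457. -60.] [10. 32.] 13 bgr [35 34 34]
px [374. 189.] n 449 mean [ 0.3539 -0.0815  0.115 ] rect mm [353. -81.] [10. 33.] 63 bgr [49 44 46]
px [227. 293.] n 105 mean [0.4569 0.048  0.1154] rect mm [457.  48.] [10. 11.] 29 bgr [32 31 31]
at [ 0.4559 -0.0598  0.2165] [180.   -0.  -76.9] wz 0.0 shift/20mm [-0.08 -0.05  5.48] F [0.3 0.7 0.3] w 0.0305
```

View pics/w1.png

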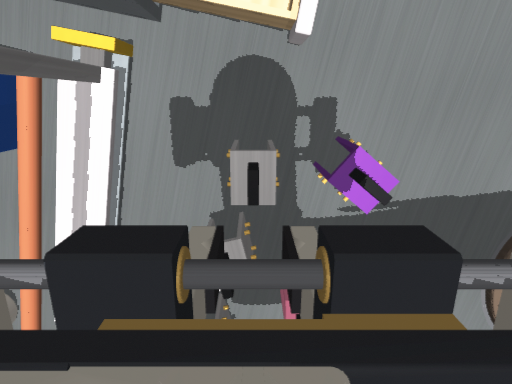

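The wrist view has jig C under the fingers at (253,178), agreeing with the top camera to about 2 mm. I'll descend, grip and lift.

```bash
python3 -m pendant '[[[-0.04,-0.03,1,0,0,0,-0.3],[0,0,1,0,0,0,-0.3],[0,0,1,0,0,0,-0.3],[0,0,1,0,0,0,-0.3],[0,0,1,0,0,0,-0.3],[0,0,0.45,0,0,0,-0.3],[0,0,0,0,0,0,-0.3],[0,0,0,0,0,0,-0.3]]]' |head -2
python3 -m pendant '[[[0,0,0,0,0,0,-1],[0,0,0,0,0,0,-1],[0,0,0,0,0,0,-1],[0,0,0,0,0,0,-1],[0,0,0,0,0,0,-1],[0,0,0,0,0,0,-1],[0,0,0,0,0,0,-1],[0,0,0,0,0,0,-1]]]' 40
python3 -m pendant '[[[0,0,-1,0,0,0,-1],[0,0,-1,0,0,0,-1],[0,0,-1,0,0,0,-1],[0,0,-1,0,0,0,-1],[0,0,-1,0,0,0,-1],[0,0,-1,0,0,0,-1],[0,0,-1,0,0,0,-1],[0,0,-1,0,0,0,-1]]]'
python3 -m pendant '[[[0,0,-0.5,0,0,1,-1],[0,0,0,0,0,1,-1],[0,0,0,0,0,0.6,-1],[0,0,0,0,0,0,-1],[0,0,0,0,0,0,-1],[0,0,0,0,0,0,-1],[0,0,0,0,0,0,-1],[0,0,0,0,0,0,-1]]]'
python3 - <<'E'
from h import *
s,c,T=wlook("w2")
P=cloud(c,T); z=P[...,2]; g=s["tcp_pos"][2]
for lo,hi in [(g-.04,g-.02),(g,g+.02)]: blobs((z>lo)&(z<hi),P,c,60)
to(s,.6371,-.0559,.28,-87.1)
E
```

```text
time_s: 5.75
tcp_pos: [0.4569, -0.0591, 0.1083]
time_s: 6.55
tcp_pos: [0.4565, -0.0588, 0.1076]
eef_rot: [180.0, -0.0, -76.9]
contact_force: [0.5, -0.2, -0.2]
gripper_width: 0.0004
gripper_force: 0.0
time_s: 7.35
tcp_pos: [0.4563, -0.0588, 0.2685]
eef_rot: [-180.0, 0.0, -76.9]
contact_force: [0.5, -0.4, -0.5]
gripper_width: 0.0002
gripper_force: 0.0
time_s: 8.15
tcp_pos: [0.4565, -0.0588, 0.2776]
eef_rot: [180.0, -0.0, -87.3]
contact_force: [0.6, 0.0, -0.1]
gripper_width: 0.0005
gripper_force: 0.0
px [246. 228.] n 72 mean [ 0.4609 -0.0692  0.2935] rect mm [461. -69.] [2. 6.] 70 bgr [58 60 62]
px [259. 228.] n 72 mean [ 0.4546 -0.0694  0.2934] rect mm [454. -70.] [6. 2.] 21 bgr [56 58 59]
at [ 0.4565 -0.0588  0.2776] [180.   -0.  -87.3] wz -0.05 shift/20mm [ 0.31 -9.03 -0.12] F [ 0.6  0.  -0.1] w 0.0005
```

Run:
```python
from h import *
from plant import vision
s,c,T=wlook()
print(c["hand_eye"].round(4)); K=c["camera_matrix"]
H=np.linalg.inv(c["hand_eye"])
for z in [0,.003,.022,.1]:
    p=H@[0,0,z,1]; print(z,K[0,0]*p[0]/-p[2]+K[0,2],K[1,1]*-p[1]/-p[2]+K[1,2])
t=vision.capture("top")
print(K)
for j in jigs(t)+jigs(c,T): print(*j)
```

```text
[[-1.300e-03  9.615e-01  2.749e-01  7.460e-02]
 [ 1.000e+00  1.100e-03  8.000e-04 -4.000e-04]
 [ 5.000e-04  2.749e-01 -9.615e-01 -1.687e-01]
 [ 0.000e+00  0.000e+00  0.000e+00  1.000e+00]]
0 253.80824373141903 234.51210195334778
0.003 253.79402725727172 232.3741734532896
0.022 253.7133303454612 220.238658990363
0.1 253.49283237240297 187.07931892320937
[[324.14312817   0.         252.72043234]
 [  0.         324.14312817 189.62025334]
 [  0.           0.           1.        ]]
[463.3 160.5] [43.4 53.9] 27.1 [174 176 179]
[352.1 -80.7] [44. 55.] 63.5 [190  80 153]
[456.6 -59.2] [44.  54.4] 13.1 [140 140 143]
```

View pics/w2.png

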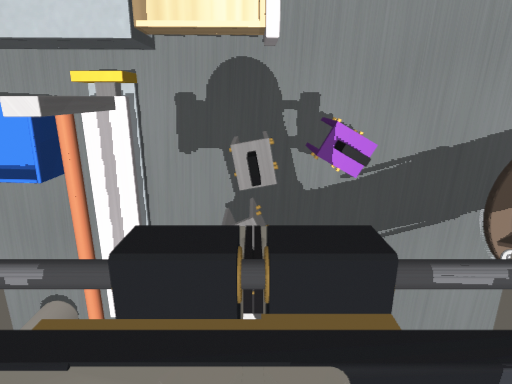

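Run:
```python
from h import *
from plant import vision
s,c,T=wlook()
P=cloud(c,c["hand_eye"])  # tool coords
for (u,v) in [(247,225),(259,225),(247,232),(259,232),(247,240),(259,240),(247,250),(247,218),(247,221),(253,218),(253,222),(253,228)]: print(u,v,P[v,u].round(4),c["frame"][v,u])
m=(P[...,2]<.06)&(abs(P[...,1])<.04)&(P[...,2]>-.09); q=P[m]; i=np.argsort(-q[:,2])[:8]; print(q[i].round(4))
t=vision.capture("top"); Q=cloud(t); z=Q[...,2]
m=(z>.22)&(abs(Q[...,1]+.0588)<.15)&(Q[...,0]>.4); cv2.imwrite("pics/t2.png",cv2.resize(t["frame"][130:330,220:420],None,fx=3,fy=3))
sc=vision.capture("scene"); cv2.imwrite("pics/s2.png",cv2.resize(sc["frame"][60:260,180:380],None,fx=3,fy=3))
```

```text
247 225 [ 0.0101 -0.0036 -0.0107] [93 93 94]
259 225 [ 0.0104  0.0027 -0.0114] [60 60 61]
247 232 [ 0.01   -0.0034 -0.0195] [23 22 23]
259 232 [ 0.01    0.0025 -0.0197] [26 25 26]
247 240 [ 0.0106 -0.0032 -0.0302] [25 24 24]
259 240 [ 0.0101  0.0024 -0.0291] [24 23 24]
247 250 [ 0.0099 -0.0031 -0.0391] [25 23 23]
247 218 [-0.0667 -0.0077  0.2   ] [91 90 91]
247 221 [-0.0692 -0.0077  0.1966] [143 143 146]
253 218 [-0.0653 -0.0005  0.1963] [122 122 124]
253 222 [-0.0707 -0.0005  0.1969] [148 147 151]
253 228 [-0.0784 -0.0005  0.1967] [110 109 111]
[[ 0.0096 -0.0041 -0.0095]
 [ 0.0097 -0.0015 -0.0097]
 [ 0.0098  0.0001 -0.01  ]
 [ 0.01    0.0016 -0.0105]
 [ 0.0095 -0.0015 -0.0107]
 [ 0.0101 -0.0036 -0.0107]
 [ 0.0102 -0.002  -0.0109]
 [ 0.0102  0.0022 -0.011 ]]
```

View pics/s2.png

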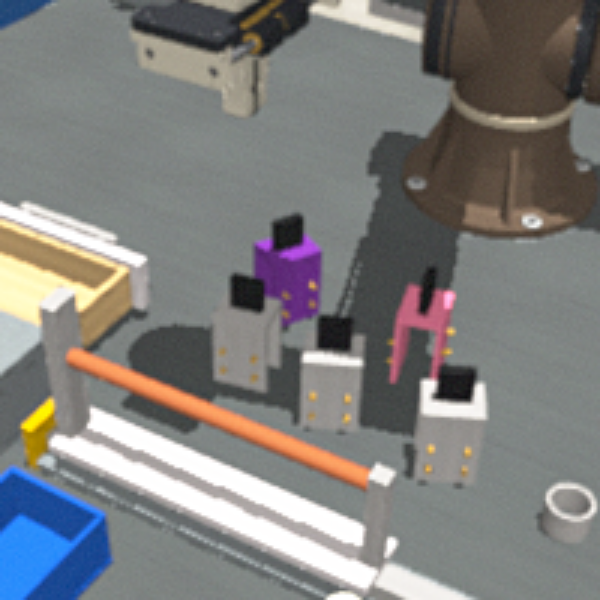

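The scene view shows all three jigs still standing and the fingertips at about crop (240,110). That is about level with the reported TCP, not 22 mm ahead of it. The wrist depth also puts the tips near tool z = −0.01, so the tips sit about 31 mm further back than stated, which explains the miss. Next I'll check where the gripper body lies.

Run:
```python
from h import *
s,c,T=wlook()
P=cloud(c,c["hand_eye"])
for (u,v) in [(150,235),(150,250),(180,240),(180,300),(80,270),(250,345),(253,330),(247,260),(247,280),(240,285)]: print(u,v,P[v,u].round(4),c["frame"][v,u])
to(s,.4566,-.0593,.0765,-76.9)
```

```text
150 235 [ 0.0392 -0.0279 -0.0891] [30 28 27]
150 250 [ 0.0391 -0.0253 -0.0975] [31 28 28]
180 240 [ 0.0387 -0.0195 -0.0911] [29 27 27]
180 300 [ 0.0279 -0.0179 -0.1015] [44 39 38]
80 270 [ 0.0308 -0.046  -0.0925] [75 72 72]
250 345 [ 0.0256 -0.0011 -0.1135] [30 27 27]
253 330 [ 0.0256 -0.0005 -0.109 ] [31 36 39]
247 260 [ 0.032  -0.0021 -0.0893] [52 50 50]
247 280 [ 0.0285 -0.002  -0.0937] [79 76 75]
240 285 [ 0.0298 -0.0037 -0.098 ] [ 51  95 118]
at [ 0.4565 -0.0588  0.2777] [180.   -0.  -87.3] wz -2.6 shift/20mm [ 0.02 -0.   10.06] F [-0.3  0.1  0.2] w 0.0001
```

The body also sits further back, so the whole gripper is shifted. I'll retry with the tool z about 31 mm lower.

```bash
python3 -m pendant '[[[0,0,0.5,0,0,-1,-0.3],[0,0,0.5,0,0,-1,-0.3],[0,0,0.5,0,0,-0.6,-0.3],[0,0,1,0,0,0,-0.3],[0,0,1,0,0,0,-0.3],[0,0,1,0,0,0,-0.3],[0,0,1,0,0,0,-0.3],[0,0,1,0,0,0,-0.3]]]' |head -2
python3 -m pendant '[[[0,0,1,0,0,0,-0.3],[0,0,1,0,0,0,-0.3],[0,0,0.8,0,0,0,-0.3],[0,0,0.4,0,0,0,-0.3],[0,0,0.3,0,0,0,-0.3],[0,0,0,0,0,0,-0.3],[0,0,0,0,0,0,-0.3],[0,0,0,0,0,0,-0.3]]]'
python3 -m pendant '[[[0,0,0,0,0,0,-1],[0,0,0,0,0,0,-1],[0,0,0,0,0,0,-1],[0,0,0,0,0,0,-1],[0,0,0,0,0,0,-1],[0,0,0,0,0,0,-1],[0,0,0,0,0,0,-1],[0,0,0,0,0,0,-1]]]' 40
```

```text
time_s: 9.3
tcp_pos: [0.4565, -0.0588, 0.147]
time_s: 10.1
tcp_pos: [0.457, -0.0587, 0.0784]
eef_rot: [-179.9, -0.0, -76.9]
contact_force: [-0.2, -0.2, 0.2]
gripper_width: 0.0305
gripper_force: 0.0
time_s: 10.9
tcp_pos: [0.4565, -0.0588, 0.0777]
eef_rot: [180.0, -0.0, -76.9]
contact_force: [-1.9, 0.5, 2.9]
gripper_width: 0.01
gripper_force: 40.0
```

```bash
python3 -m pendant '[[[0,0,-0.5,0,0,0,-1],[0,0,-1,0,0,0,-1],[0,0,-1,0,0,0,-1],[0,0,-1,0,0,0,-1],[0,0,-1,0,0,0,-1],[0,0,-1,0,0,0,-1],[0,0,-1,0,0,0,-1],[0,0,-1,0,0,0,-1]]]'
python3 -m pendant '[[[0,0,-1,0,0,1,-1],[0,0,-0.3,0,0,1,-1],[0,0,0,0,0,0.55,-1],[0,0,0,0,0,0,-1],[0,0,0,0,0,0,-1],[0,0,0,0,0,0,-1],[0,0,0,0,0,0,-1],[0,0,0,0,0,0,-1]]]'
python3 - <<'E'
from h import *
s,c,T=wlook("w3")
g=s["tcp_pos"][2]-.0777
P=cloud(c,T); z=P[...,2]; blobs((z>g+.073)&(z<g+.09),P,c,60)
to(s,.6371,-.0559,g+.0777,-87.1)
E
```

```text
time_s: 11.7
tcp_pos: [0.4561, -0.0589, 0.2289]
eef_rot: [-180.0, 0.0, -76.9]
contact_force: [0.6, 0.9, -2.3]
gripper_width: 0.0097
gripper_force: 40.0
time_s: 12.5
tcp_pos: [0.4564, -0.0588, 0.2535]
eef_rot: [180.0, -0.0, -87.1]
contact_force: [-0.2, 0.0, -2.8]
gripper_width: 0.0094
gripper_force: 40.0
px [253. 205.] n 2919 mean [ 0.458  -0.0775  0.2574] rect mm [458. -76.] [44. 21.] 3 bgr [137 138 140]
at [ 0.4564 -0.0588  0.2535] [180.   -0.  -87.1] wz 0.0 shift/20mm [ 0.31 -9.03 -0.  ] F [-0.2  0.  -2.8] w 0.0094
```

```bash
python3 -m pendant '[[[0.1,-1,0,0,0,0,-1],[0.1,-1,0,0,0,0,-1],[0.1,-1,0,0,0,0,-1],[0,-1,0,0,0,0,-1],[0,-1,0,0,0,0,-1],[0,-1,0,0,0,0,-1],[0,-1,0,0,0,0,-1],[0,-1,0,0,0,0,-1]]]' |head -2
python3 -m pendant '[[[0,-0.7,0,0,0,0,-1],[0,-0.33,0,0,0,0,-1],[0,0,0,0,0,0,-1],[0,0,0,0,0,0,-1],[0,0,0,0,0,0,-1],[0,0,0,0,0,0,-1],[0,0,0,0,0,0,-1],[0,0,0,0,0,0,-1]]]' |head -2
cat >> h.py <<'E'
def bar(c,T=None):
    P=cloud(c,T); z=P[...,2]; f=c["frame"].astype(int)
    m=(z>.126)&(z<.14)&(f[...,2]>f[...,0]+40)&(abs(P[...,1]-.05)<.3)&(abs(P[...,0]-.64)<.08)
    q=P[m]; r=cv2.minAreaRect((q[:,:2]*1000).astype(np.float32)); l=cv2.fitLine(q[:,:2].astype(np.float32),cv2.DIST_HUBER,0,.001,.001).ravel()
    print("bar",m.sum(),np.round(r[0],1),np.round(r[1],1),round(r[2],2),"line slope dx/dy",round(float(l[0]/l[1]),4),"pt",l[2:].round(4),"zmax",np.percentile(q[:,2],95).round(4))
E
python3 - <<'E'
from h import *
s,c,T=wlook("w4"); bar(c,T)
g=s["tcp_pos"][2]-.0777
P=cloud(c,T); z=P[...,2]; blobs((z>g+.073)&(z<g+.09),P,c,60)
to(s,.6371,-.0559,.1377,-87.1)
E
```

```text
time_s: 13.35
tcp_pos: [0.6174, -0.0568, 0.2532]
time_s: 14.15
tcp_pos: [0.637, -0.0557, 0.254]
bar 1304 [635.9  -5.7] [ 15.5 200.5] 2.53 line slope dx/dy -0.0482 pt [ 0.6374 -0.044 ] zmax 0.1363
px [253. 205.] n 2916 mean [ 0.6386 -0.0743  0.2578] rect mm [638. -73.] [44. 21.] 3 bgr [165 165 168]
at [ 0.637  -0.0557  0.254 ] [-180.     0.   -87.1] wz -0.0 shift/20mm [ 0.01 -0.    5.81] F [ 1.  -0.3 -3. ] w 0.0099
```

View pics/w4.png

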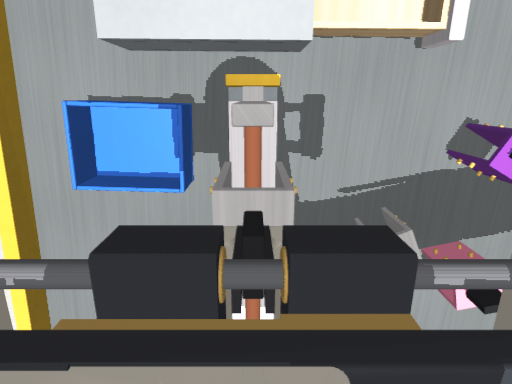

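The wrist view has the jig centred over the copper bar at (253,160), aligned within 1 mm. I'll lower and release.

```bash
python3 -m pendant '[[[0,0.04,0.8,0,0,0,-1],[0,0,0.8,0,0,0,-1],[0,0,0.8,0,0,0,-1],[0,0,0.8,0,0,0,-1],[0,0,0.8,0,0,0,-1],[0,0,0.8,0,0,0,-1],[0,0,0.5,0,0,0,-1],[0,0,0.3,0,0,0,-1]]]'
python3 -m pendant '[[[0,0,0.2,0,0,0,-1],[0,0,0,0,0,0,-1],[0,0,0,0,0,0,-0.3],[0,0,0,0,0,0,-0.3],[0,0,0,0,0,0,-0.3],[0,0,0,0,0,0,-0.3],[0,0,0,0,0,0,-0.3],[0,0,0,0,0,0,-0.3]]]'
python3 -m pendant '[[[0,0,-0.5,0,0,0,-0.3],[0,0,-1,0,0,0,-0.3],[0,0,-1,0,0,0,-0.3],[0,0,-1,0,0,0,-0.3],[0,0,-1,0,0,0,-0.3],[0,0,0,0,0,0,-0.3],[0,0,0,0,0,0,-0.3],[0,0,0,0,0,0,-0.3]]]'
python3 - <<'E'
from h import *
s,c,T=wlook("w5")
P=cloud(c,T); z=P[...,2]
for j in jigs(c,T,.133,.15): print(*j)
blobs((z>.165)&(z<.18)&(abs(P[...,1]+.06)<.05),P,c,60)
to(s,.4622,.040,.0777,-64.1)
E
```

```text
time_s: 15.0
tcp_pos: [0.6361, -0.0558, 0.1408]
eef_rot: [179.9, -0.0, -87.1]
contact_force: [-0.6, 0.3, -2.5]
gripper_width: 0.0096
gripper_force: 40.0
time_s: 15.8
tcp_pos: [0.6364, -0.0558, 0.1377]
eef_rot: [-180.0, -0.0, -87.1]
contact_force: [-0.2, -0.8, 0.5]
gripper_width: 0.0305
gripper_force: 0.0
time_s: 16.6
tcp_pos: [0.6359, -0.0557, 0.2272]
eef_rot: [179.9, 0.0, -87.1]
contact_force: [-0.6, -0.5, -0.6]
gripper_width: 0.0307
gripper_force: 0.0
px [253. 202.] n 643 mean [ 0.6364 -0.0579  0.1749] rect mm [636. -56.] [10. 32.] 2 bgr [41 40 40]
at [ 0.6359 -0.0557  0.2272] [179.9   0.  -87.1] wz -5.75 shift/20mm [-8.1   5.72  7.47] F [-0.6 -0.5 -0.6] w 0.0307
```

```bash
python3 -m pendant '[[[0,0,0,0,0,-1,-0.3],[0,0,0,0,0,-1,-0.3],[0,0,0,0,0,-1,-0.3],[0,0,0,0,0,-1,-0.3],[0,0,0,0,0,-1,-0.3],[0,0,0,0,0,-0.75,-0.3],[-1,0.7,0,0,0,0,-0.3],[-1,0.7,0,0,0,0,-0.3]]]' |head -2
python3 -m pendant '[[[-1,0.7,0,0,0,0,-0.3],[-1,0.7,0,0,0,0,-0.3],[-1,0.7,0,0,0,0,-0.3],[-1,0.7,0,0,0,0,-0.3],[-1,0.7,0,0,0,0,-0.3],[-1,0.7,0,0,0,0,-0.3],[-0.1,0.12,0,0,0,0,-0.3],[0,0,0,0,0,0,-0.3]]]' |head -2
python3 -m pendant '[[[0,0,0,0,0,0,-0.3],[0,0,0,0,0,0,-0.3],[0,0,0,0,0,0,-0.3],[0,0,0,0,0,0,-0.3],[0,0,0,0,0,0,-0.3],[0,0,0,0,0,0,-0.3],[0,0,0,0,0,0,-0.3],[0,0,0,0,0,0,-0.3]]]' |head -2
python3 - <<'E'
from h import *
s,c,T=wlook()
for j in jigs(c,T): print(*j)
to(s,.4622,.0390,.0777,-64.1)
E
```

```text
time_s: 17.45
tcp_pos: [0.5929, -0.0321, 0.2262]
time_s: 18.25
tcp_pos: [0.4623, 0.0402, 0.2277]
time_s: 19.05
tcp_pos: [0.4627, 0.04, 0.2277]
[351.8 -80.7] [45.5 54.9] 63.5 [189  75 149]
[461.9  39.1] [43.8 54.5] 26.4 [138 139 141]
at [0.4627 0.04   0.2277] [-180.     0.   -64.1] wz -0.0 shift/20mm [0.04 0.05 7.5 ] F [-0.6 -0.7  0.3] w 0.0309
```

```bash
python3 -m pendant '[[[0.04,0.05,1,0,0,-0.12,-0.3],[0,0,1,0,0,0,-0.3],[0,0,1,0,0,0,-0.3],[0,0,1,0,0,0,-0.3],[0,0,1,0,0,0,-0.3],[0,0,1,0,0,0,-0.3],[0,0,1,0,0,0,-0.3],[0,0,0.5,0,0,0,-0.3]]]' |head -2
python3 -m pendant '[[[0,0,0,0,0,0,-0.3],[0,0,0,0,0,0,-1],[0,0,0,0,0,0,-1],[0,0,0,0,0,0,-1],[0,0,0,0,0,0,-1],[0,0,0,0,0,0,-1],[0,0,0,0,0,0,-1],[0,0,0,0,0,0,-1]]]' 40
python3 -m pendant '[[[0,0,-0.5,0,0,0,-1],[0,0,-1,0,0,0,-1],[0,0,-1,0,0,0,-1],[0,0,-1,0,0,0,-1],[0,0,-1,0,0,0,-1],[0,0,-1,0,0,0,-1],[0,0,-1,0,0,0,-1],[0,0,-1,0,0,0,-1]]]' | head -2
python3 -m pendant '[[[0,0,-1,0,0,1,-1],[0,0,-0.3,0,0,1,-1],[0,0,0,0,0,1,-1],[0,0,0,0,0,1,-1],[0,0,0,0,0,1,-1],[0,0,0,0,0,0.85,-1],[0,0,0,0,0,0,-1],[0,0,0,0,0,0,-1]]]'
python3 - <<'E'
from h import *
s,c,T=wlook("w6")
g=s["tcp_pos"][2]-.0777
P=cloud(c,T); z=P[...,2]; blobs((z>g+.073)&(z<g+.09),P,c,60)
to(s,.6335,.029,.1377,-87.1)
E
```

```text
time_s: 19.9
tcp_pos: [0.4614, 0.0386, 0.0762]
time_s: 20.7
tcp_pos: [0.4625, 0.039, 0.0783]
eef_rot: [-180.0, -0.0, -63.6]
contact_force: [-1.7, 1.2, 5.6]
gripper_width: 0.0101
gripper_force: 40.0
time_s: 21.5
tcp_pos: [0.4617, 0.0388, 0.2288]
time_s: 22.3
tcp_pos: [0.4619, 0.0388, 0.2538]
eef_rot: [180.0, 0.0, -86.9]
contact_force: [0.3, -0.6, -2.8]
gripper_width: 0.01
gripper_force: 40.0
px [253. 206.] n 2843 mean [0.4635 0.0207 0.2572] rect mm [463.  22.] [44. 21.] 3 bgr [136 137 139]
at [0.4619 0.0388 0.2538] [180.    0.  -86.9] wz 0.04 shift/20mm [ 0.92 -8.54  5.8 ] F [ 0.3 -0.6 -2.8] w 0.01
```

```bash
python3 -m pendant '[[[0.3,-1,0,0,0,0.04,-1],[0.3,-1,0,0,0,0,-1],[0.32,-1,0,0,0,0,-1],[0,-1,0,0,0,0,-1],[0,-1,0,0,0,0,-1],[0,-1,0,0,0,0,-1],[0,-1,0,0,0,0,-1],[0,-1,0,0,0,0,-1]]]' |head -2
python3 -m pendant '[[[0,-0.54,0,0,0,0,-1],[0,0,0,0,0,0,-1],[0,0,0,0,0,0,-1],[0,0,0,0,0,0,-1],[0,0,0.5,0,0,0,-1],[0,0,0.5,0,0,0,-1],[0,0,0.5,0,0,0,-1],[0,0,0,0,0,0,-1]]]' |head -4
python3 -m pendant '[[[0,0,0.8,0,0,0,-1],[0,0,0.8,0,0,0,-1],[0,0,0.8,0,0,0,-1],[0,0,0.8,0,0,0,-1],[0,0,0.5,0,0,0,-1],[0,0,0.4,0,0,0,-1],[0,0,0.2,0,0,0,-1],[0,0,0,0,0,0,-1]]]'
python3 - <<'E'
from h import *
from plant import r
to(r.get_state(),.6335,.029,.1377,-87.1)
E
```

```text
time_s: 23.15
tcp_pos: [0.6236, 0.0284, 0.2534]
time_s: 23.95
tcp_pos: [0.6323, 0.0287, 0.2213]
eef_rot: [179.8, -0.0, -87.2]
contact_force: [0.3, -0.4, -3.1]
time_s: 24.75
tcp_pos: [0.634, 0.0289, 0.1384]
eef_rot: [-180.0, -0.0, -87.2]
contact_force: [-0.5, -0.6, -2.2]
gripper_width: 0.01
gripper_force: 40.0
at [0.634  0.0289 0.1384] [-180.    -0.   -87.2] wz -0.02 shift/20mm [-0.    0.02  0.03] F [-0.5 -0.6 -2.2] w 0.01
```

```bash
python3 -m pendant '[[[0,0,0.03,0,0,0,-1],[0,0,0,0,0,0,-0.3],[0,0,0,0,0,0,-0.3],[0,0,0,0,0,0,-0.3],[0,0,-0.5,0,0,0,-0.3],[0,0,-1,0,0,0,-0.3],[0,0,-1,0,0,0,-0.3],[0,0,-1,0,0,0,-0.3]]]' | head -2
python3 -m pendant '[[[0,0,-1,0,0,-1,-0.3],[0,0,0,0,0,-1,-0.3],[0,0,0,0,0,-1,-0.3],[0,0,0,0,0,-1,-0.3],[0,0,0,0,0,-1,-0.3],[0,0,0,0,0,-1,-0.3],[0,0,0,0,0,-0.12,-0.3],[0,0,0,0,0,0,-0.3]]]' |head -2
python3 - <<'E'
from h import *
s,c,T=wlook("w7")
P=cloud(c,T); z=P[...,2]
blobs((z>.165)&(z<.18)&(abs(P[...,1]-.03)<.1),P,c,60)
to(s,.4633,.1597,.0777,-62.7)
E
python3 -m pendant '[[[-1,0.5,0,0,0,0,-0.3],[-1,0.5,0,0,0,0,-0.3],[-1,0.5,0,0,0,0,-0.3],[-1,0.5,0,0,0,0,-0.3],[-1,0.5,0,0,0,0,-0.3],[-1,0.5,0,0,0,0,-0.3],[-1,0.5,0,0,0,0,-0.3],[-1,0.5,0,0,0,0,-0.3]]]' |head -2
python3 -m pendant '[[[-1,0.5,0,0,0,0,-0.3],[-0.7,0.09,0,0,0,0,-0.3],[0,0,0,0,0,0,-0.3],[0,0,0,0,0,0,-0.3],[0,0,0,0,0,0,-0.3],[0,0,0,0,0,0,-0.3],[0,0,0,0,0,0,-0.3],[0,0,0,0,0,0,-0.3]]]' |head -2
python3 - <<'E'
from h import *
s,c,T=wlook()
for j in jigs(c,T): print(*j)
to(s,.4633,.1597,.0777,-62.7)
E
```

```text
time_s: 25.55
tcp_pos: [0.6338, 0.0289, 0.2086]
time_s: 26.35
tcp_pos: [0.6338, 0.0289, 0.2276]
px [308.  94.] n 822 mean [ 0.6369 -0.0552  0.1749] rect mm [636. -55.] [11. 30.] 2 bgr [52 49 49]
px [251. 202.] n 663 mean [0.6365 0.0282 0.1748] rect mm [636.  30.] [10. 32.] 3 bgr [50 48 48]
at [0.6338 0.0289 0.2276] [-180.    -0.   -62.8] wz -0.03 shift/20mm [-9.72  4.58  7.49] F [-0.1  0.4  0.5] w 0.0308
time_s: 27.2
tcp_pos: [0.4885, 0.1349, 0.2273]
time_s: 28.0
tcp_pos: [0.4633, 0.1589, 0.2269]
[360.   79.2] [54.9 44. ] -74.4 [219 192 240]
[463.2 159.4] [44.2 54. ] 27.4 [156 156 158]
at [0.4633 0.1589 0.2269] [180.   -0.  -62.8] wz -0.02 shift/20mm [-0.03 -0.02  7.46] F [-0.6 -0.1  0.1] w 0.0306
```

```bash
python3 -m pendant '[[[-0.03,-0.02,1,0,0,0,-0.3],[0,0,1,0,0,0,-0.3],[0,0,1,0,0,0,-0.3],[0,0,1,0,0,0,-0.3],[0,0,1,0,0,0,-0.3],[0,0,1,0,0,0,-0.3],[0,0,1,0,0,0,-0.3],[0,0,0.46,0,0,0,-0.3]]]' |head -2
python3 -m pendant '[[[0,0,0,0,0,0,-0.3],[0,0,0,0,0,0,-1],[0,0,0,0,0,0,-1],[0,0,0,0,0,0,-1],[0,0,0,0,0,0,-1],[0,0,0,0,0,0,-1],[0,0,0,0,0,0,-1],[0,0,0,0,0,0,-1]]]' 40
python3 -m pendant '[[[0,0,-0.5,0,0,0,-1],[0,0,-1,0,0,0,-1],[0,0,-1,0,0,0,-1],[0,0,-1,0,0,0,-1],[0,0,-1,0,0,0,-1],[0,0,-1,0,0,0,-1],[0,0,-1,0,0,0,-1],[0,0,-1,0,0,0,-1]]]' | head -2
python3 -m pendant '[[[0,0,-1,0,0,1,-1],[0,0,-0.3,0,0,1,-1],[0,0,0,0,0,1,-1],[0,0,0,0,0,1,-1],[0,0,0,0,0,1,-1],[0,0,0,0,0,1,-1],[0,0,0,0,0,0.1,-1],[0,0,0,0,0,0,-1]]]'
python3 - <<'E'
from h import *
s,c,T=wlook("w8")
g=s["tcp_pos"][2]-.0777
P=cloud(c,T); z=P[...,2]; blobs((z>g+.073)&(z<g+.09),P,c,60)
to(s,.6295,.1139,.1377,-87.1)
E
```

```text
time_s: 28.85
tcp_pos: [0.4625, 0.1593, 0.0762]
time_s: 29.65
tcp_pos: [0.4635, 0.1601, 0.0784]
eef_rot: [-180.0, 0.0, -62.7]
contact_force: [-2.0, -0.4, 6.2]
gripper_width: 0.0096
gripper_force: 40.0
time_s: 30.45
tcp_pos: [0.4628, 0.1597, 0.2289]
time_s: 31.25
tcp_pos: [0.463, 0.1598, 0.254]
eef_rot: [180.0, 0.0, -87.0]
contact_force: [-0.2, 0.4, -3.0]
gripper_width: 0.01
gripper_force: 40.0
px [253. 205.] n 2968 mean [0.4646 0.1412 0.2571] rect mm [465. 143.] [44. 21.] 3 bgr [144 144 146]
at [0.463  0.1598 0.254 ] [180.   0. -87.] wz 0.02 shift/20mm [ 2.72 -8.2   5.81] F [-0.2  0.4 -3. ] w 0.01
```

```bash
python3 -m pendant '[[[0.9,-1,0,0,0,0,-1],[0.9,-1,0,0,0,0,-1],[0.92,-1,0,0,0,0,-1],[0,-1,0,0,0,0,-1],[0,-1,0,0,0,0,-1],[0,-1,0,0,0,0,-1],[0,-1,0,0,0,0,-1],[0,-1,0,0,0,0,-1]]]' |head -2
python3 -m pendant '[[[0,-0.2,0,0,0,0,-1],[0,0,0,0,0,0,-1],[0,0,0,0,0,0,-1],[0,0,0,0,0,0,-1],[0,0,0.5,0,0,0,-1],[0,0,0.5,0,0,0,-1],[0,0,0.5,0,0,0,-1],[0,0,0,0,0,0,-1]]]' |head -4
python3 -m pendant '[[[0,0,0.8,0,0,0,-1],[0,0,0.8,0,0,0,-1],[0,0,0.8,0,0,0,-1],[0,0,0.8,0,0,0,-1],[0,0,0.5,0,0,0,-1],[0,0,0.4,0,0,0,-1],[0,0,0.23,0,0,0,-1],[0,0,0,0,0,0,-1]]]'
python3 -m pendant '[[[0,0,0.03,0,0,0,-1],[0,0,0,0,0,0,-0.3],[0,0,0,0,0,0,-0.3],[0,0,0,0,0,0,-0.3],[0,0,-0.5,0,0,0,-0.3],[0,0,-1,0,0,0,-0.3],[0,0,-1,0,0,0,-0.3],[0,0,-1,0,0,0,-0.3]]]' | head -2
python3 -m pendant '[[[0,1,-0.8,0,0,0,-0.3],[0,1,0,0,0,0,-0.3],[0,1,0,0,0,0,-0.3],[0,1,0,0,0,0,-1],[0,1,0,0,0,0,-1],[0,1,0,0,0,0,-1],[0,0,0,0,0,0,-1],[0,0,0,0,0,0,-1]]]'
python3 - <<'E'
from h import *
from plant import vision
c=vision.capture("top"); cv2.imwrite("pics/t3.png",cv2.resize(c["frame"][90:300,90:400],None,fx=2.5,fy=2.5))
P=cloud(c); z=P[...,2]
blobs((z>.15)&(z<.2)&(P[...,0]>.58)&(P[...,0]<.7),P,c,20)
blobs((z>.02)&(z<.035)&(P[...,0]>.4)&(P[...,0]<.6)&(P[...,1]>.2),P,c,20)
s,w,T=wlook()
to(s,.65,-.19,.14,-87.1)
E
```

```text
time_s: 32.1
tcp_pos: [0.6265, 0.1136, 0.2536]
time_s: 32.9
tcp_pos: [0.6285, 0.1136, 0.2214]
eef_rot: [179.8, -0.0, -87.1]
contact_force: [-0.8, 0.6, -2.4]
time_s: 33.7
tcp_pos: [0.63, 0.1139, 0.1384]
eef_rot: [-180.0, -0.0, -87.1]
contact_force: [-2.3, -0.6, 2.8]
gripper_width: 0.0097
gripper_force: 40.0
time_s: 34.5
tcp_pos: [0.63, 0.1138, 0.2082]
time_s: 35.3
tcp_pos: [0.5103, 0.1081, 0.2238]
eef_rot: [-179.9, 0.0, -87.1]
contact_force: [0.2, 0.2, -0.1]
gripper_width: 0.0011
gripper_force: 0.0
px [327. 161.] n 143 mean [ 0.6393 -0.1157  0.1801] rect mm [ 641. -117.] [30. 16.] 2 bgr [141 144 148]
px [262. 163.] n 88 mean [0.6344 0.0312 0.1717] rect mm [635.  31.] [10. 30.] 0 bgr [64 63 64]
px [300. 163.] n 81 mean [ 0.6354 -0.0553  0.1727] rect mm [637. -55.] [10. 31.] 3 bgr [71 71 72]
at [0.5106 0.1081 0.2235] [-179.9    0.   -87.1] wz 0.0 shift/20mm [15.24 -6.21  4.17] F [ 0.5  0.2 -0.7] w 0.0004
```

View pics/t3.png

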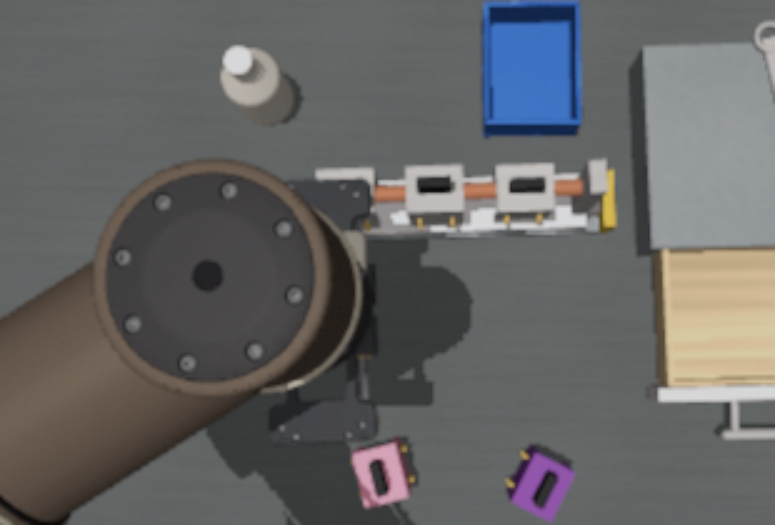

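Two jigs show hung at (434,187) and (524,187) in the crop, and the third is hidden by the arm. I'll move to the push side and recheck from there.

```bash
python3 -m pendant '[[[1,0,0,0,0,0,-1],[1,0,0,0,0,0,-1],[1,0,0,0,0,0,-1],[1,0,0,0,0,0,-1],[1,0,0,0,0,0,-1],[1,0,0,0,0,0,-1],[1,0,0,0,0,0,-1],[1,0,0,0,0,0,-1]]]' |head -2
python3 -m pendant '[[[1,0,0,0,0,0,-1],[1,0,0,0,0,0,-1],[1,0,0,0,0,0,-1],[1,0,0,0,0,0,-1],[1,0,0,0,0,0,-1],[1,0,0,0,0,0,-1],[0,0,0,0,0,0,-1],[0,0,0,0,0,0,-1]]]' |head -2
python3 - <<'E'
from h import *
from plant import vision
c=vision.capture("top"); P=cloud(c); z=P[...,2]
blobs((z>.165)&(z<.2)&(P[...,0]>.58)&(P[...,0]<.7),P,c,20)
blobs((z>.133)&(z<.15)&(P[...,0]>.58)&(P[...,0]<.7),P,c,20)
blobs((z>.02)&(z<.035)&(P[...,0]>.4)&(P[...,0]<.6)&(P[...,1]>.2),P,c,20)
s,w,T=wlook()
to(s,.641,-.168,.147,-87.1)
E
```

```text
time_s: 36.2
tcp_pos: [0.5186, -0.053, 0.2225]
time_s: 37.0
tcp_pos: [0.5243, -0.1723, 0.2222]
px [328. 155.] n 28 mean [ 0.6524 -0.116   0.1852] rect mm [ 653. -116.] [14.  8.] 88 bgr [159 160 162]
px [124. 227.] n 106 mean [0.4821 0.3954 0.0282] rect mm [483. 396.] [41. 41.] 31 bgr [140 141 143]
px [167. 233.] n 89 mean [0.4693 0.2799 0.0291] rect mm [470. 280.] [39. 40.] 0 bgr [149 150 152]
at [ 0.5242 -0.1718  0.2223] [180.    0.  -87.2] wz -0.01 shift/20mm [ 0.1  -5.84  3.76] F [-0.2  0.3 -0.1] w 0.0005
```

Run:
```python
from h import *
from plant import vision
c=vision.capture("scene"); P=cloud(c); z=P[...,2]
cv2.imwrite("pics/s3.png",cv2.resize(c["frame"][110:290,160:400],None,fx=3,fy=3))
blobs((z>.165)&(z<.18)&(P[...,0]>.58)&(P[...,0]<.7)&(abs(P[...,1])<.2),P,c,20)
```

```text
px [199. 165.] n 66 mean [ 0.647  -0.1148  0.1727] rect mm [ 645. -114.] [15. 33.] 66 bgr [127 132 136]
px [220. 172.] n 70 mean [ 0.6388 -0.0558  0.171 ] rect mm [638. -57.] [14. 32.] 2 bgr [39 39 39]
px [250. 185.] n 76 mean [0.638  0.0297 0.1712] rect mm [636.  29.] [13. 33.] 3 bgr [39 38 38]
px [282. 198.] n 83 mean [0.6342 0.1134 0.1712] rect mm [633. 112.] [12. 32.] 6 bgr [40 38 38]
```

View pics/s3.png

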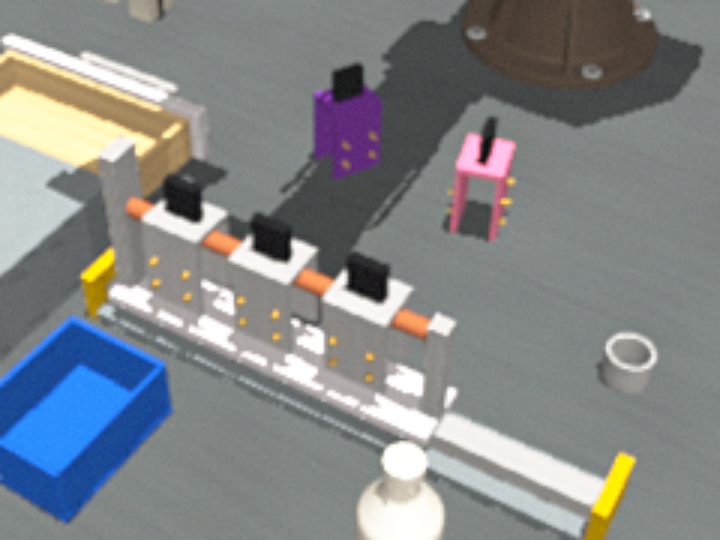

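All three jigs hang astride the bar, with tabs at (184,197), (271,236) and (368,276) in the crop. I'll lower beside the tall post and push.

```bash
python3 -m pendant '[[[0,-1,0,0,0,0,-1],[0,-1,0,0,0,0,-1],[0,-1,0,0,0,0,-1],[0,-1,0,0,0,0,-1],[0,-1,0,0,0,0,-1],[0.1,-0.84,0,0,0,0,-1],[0,0,0,0,0,0,-1],[0,0,0,0,0,0,-1]]]' |head -2
python3 -m pendant '[[[0,0,1,0,0,0,-1],[0,0,1,0,0,0,-1],[0,0,1,0,0,0,-1],[0,0,0.7,0,0,0,-1],[0,0,0,0,0,0,-1],[-0.4,0,0,0,0,0,-1],[-0.4,0,0,0,0,0,-1],[-0.3,0,0,0,0,0,-1]]]'
python3 -m pendant '[[[-0.2,0,0,0,0,0,-1],[-0.2,0,0,0,0,0,-1],[-0.2,0,0,0,0,0,-1],[-0.2,0,0,0,0,0,-1],[-0.2,0,0,0,0,0,-1],[-0.2,0,0,0,0,0,-1],[-0.2,0,0,0,0,0,-1],[-0.2,0,0,0,0,0,-1]]]'
```

```text
time_s: 37.95
tcp_pos: [0.6407, -0.1672, 0.2222]
time_s: 38.75
tcp_pos: [0.6402, -0.145, 0.1499]
eef_rot: [-179.9, -0.0, -87.1]
contact_force: [-0.4, 0.7, 0.7]
gripper_width: 0.0003
gripper_force: 0.0
time_s: 39.55
tcp_pos: [0.6382, -0.1137, 0.1488]
eef_rot: [-180.0, -0.0, -87.1]
contact_force: [0.9, -2.5, 2.8]
gripper_width: 0.0007
gripper_force: 1.5
```

```bash
python3 -m pendant '[[[-0.25,0,0,0,0,0,-1],[-0.25,0,0,0,0,0,-1],[-0.25,0,0,0,0,0,-1],[-0.25,0,0,0,0,0,-1],[-0.25,0,0,0,0,0,-1],[-0.25,0,0,0,0,0,-1],[-0.25,0,0,0,0,0,-1],[-0.25,0,0,0,0,0,-1]]]'|head -4
python3 -m pendant '[[[-0.25,0,0,0,0,0,-1],[-0.25,0,0,0,0,0,-1],[-0.25,0,0,0,0,0,-1],[-0.25,0,0,0,0,0,-1],[-0.25,0,0,0,0,0,-1],[-0.25,0,0,0,0,0,-1],[-0.2,0,0,0,0,0,-1],[-0.1,0,0,0,0,0,-1]]]'|head -4
python3 -m pendant '[[[-0.1,0,0,0,0,0,-1],[-0.1,0,0,0,0,0,-1],[-0.1,0,0,0,0,0,-1],[-0.1,0,0,0,0,0,-1],[-0.1,0,0,0,0,0,-1],[-0.1,0,0,0,0,0,-1],[-0.1,0,0,0,0,0,-1],[-0.1,0,0,0,0,0,-1]]]'|head -4
```

```text
time_s: 40.35
tcp_pos: [0.6361, -0.0736, 0.1486]
eef_rot: [-180.0, 0.0, -87.1]
contact_force: [1.7, -2.7, 2.0]
time_s: 41.15
tcp_pos: [0.6339, -0.0375, 0.1485]
eef_rot: [180.0, 0.0, -87.1]
contact_force: [0.8, -1.9, 0.6]
time_s: 41.95
tcp_pos: [0.6332, -0.022, 0.1485]
eef_rot: [180.0, -0.0, -87.1]
contact_force: [0.8, -2.5, -0.2]
```

```bash
python3 -m pendant '[[[-0.08,0,0,0,0,0,-1],[-0.08,0,0,0,0,0,-1],[-0.08,0,0,0,0,0,-1],[-0.08,0,0,0,0,0,-1],[0,0,0,0,0,0,-1],[0,0,0,0,0,0,-1],[0,0,0,0,0,0,-1],[0,0,0,0,0,0,-1]]]'|head -4
python3 -m pendant '[[[-0.08,0,0,0,0,0,-1],[-0.08,0,0,0,0,0,-1],[-0.08,0,0,0,0,0,-1],[0,0,0,0,0,0,-1],[0,0,0,0,0,0,-1],[0,0,0,0,0,0,-1],[0,0,0,0,0,0,-1],[0,0,0,0,0,0,-1]]]'|head -4
```

```text
time_s: 42.75
tcp_pos: [0.633, -0.0183, 0.1486]
eef_rot: [179.9, -0.2, -87.2]
contact_force: [2.6, -13.6, -3.0]
time_s: 43.55
tcp_pos: [0.6329, -0.0182, 0.1486]
eef_rot: [179.9, -0.5, -87.2]
contact_force: [8.7, -33.7, -7.0]
```

Reaction rose to 34 N with no motion, so the carrier is seated. I'll retreat, check it and go to the nearer cup.

```bash
python3 -m pendant '[[[0.4,0,0,0,0,0,-1],[0.8,0,0,0,0,0,-1],[0.8,0,0,0,0,0,-1],[0,0,-1,0,0,0,-1],[0,0,-1,0,0,0,-1],[0,0,-1,0,0,0,-1],[0,0,-1,0,0,0,-1],[0,0,0,0,0,0,-1]]]'
python3 -m pendant '[[[0,1,0,0,0,0,0.3],[0,1,0,0,0,0,0.3],[0,1,0,0,0,0,0.3],[0,1,0,0,0,0,0.3],[0,1,0,0,0,0,0.3],[0,1,0,0,0,0,0.3],[0,1,0,0,0,0,0.3],[0,0.3,0,0,0,0,0.3]]]' |head -2
python3 - <<'E'
from h import *
from plant import vision
c=vision.capture("scene"); P=cloud(c); z=P[...,2]
blobs((z>.165)&(z<.19)&(P[...,0]>.58)&(P[...,0]<.7)&(abs(P[...,1])<.3),P,c,20)
t=vision.capture("top"); P=cloud(t); z=P[...,2]
blobs((z>.165)&(z<.2)&(P[...,0]>.58)&(P[...,0]<.7),P,t,20)
blobs((z>.02)&(z<.035)&(P[...,0]>.4)&(P[...,0]<.6)&(P[...,1]>.2),P,t,20)
s,w,T=wlook()
to(s,.4695,.280,.0,-87.1)
E
```

```text
time_s: 44.35
tcp_pos: [0.6365, -0.0511, 0.2322]
eef_rot: [-179.7, 0.0, -87.1]
contact_force: [-0.4, 0.8, -0.2]
gripper_width: 0.0005
gripper_force: 0.0
time_s: 45.15
tcp_pos: [0.4874, -0.0584, 0.2287]
px [239. 179.] n 141 mean [0.6396 0.0015 0.1783] rect mm [636.  -0.] [32. 17.] 0 bgr [175 178 181]
px [263. 189.] n 74 mean [0.6326 0.0616 0.1712] rect mm [631.  61.] [11. 32.] 4 bgr [39 38 38]
px [296. 204.] n 81 mean [0.6317 0.1477 0.1714] rect mm [630. 147.] [11. 32.] 3 bgr [40 38 39]
px [332. 219.] n 96 mean [0.6282 0.2315 0.1711] rect mm [627. 231.] [12. 32.] 0 bgr [46 45 46]
px [275. 162.] n 110 mean [0.634  0.0016 0.1853] rect mm [635.   1.] [30. 16.] 1 bgr [165 168 172]
px [174. 165.] n 74 mean [0.6255 0.2325 0.1744] rect mm [626. 233.] [10. 31.] 4 bgr [67 66 67]
px [211. 164.] n 72 mean [0.629  0.1486 0.1741] rect mm [629. 149.] [ 9. 32.] 2 bgr [67 66 67]
px [248. 164.] n 70 mean [0.6303 0.0626 0.1748] rect mm [630.  64.] [10. 32.] 1 bgr [76 76 77]
px [124. 227.] n 100 mean [0.4825 0.3955 0.0283] rect mm [482. 395.] [40. 41.] 54 bgr [139 141 143]
at [ 0.4887 -0.0582  0.229 ] [-179.9    0.   -87.1] wz 0.0 shift/20mm [-16.94   0.1   11.45] F [-0.1  0.  -0.2] w 0.0568
```

The carrier moved about 118 mm to the far stop and the jigs are still hung. On to the cups.

```bash
python3 -m pendant '[[[-1,0,0,0,0,0,0.4],[-1,0,0,0,0,0,0.4],[-1,0,0,0,0,0,0.4],[-1,0,0,0,0,0,0.4],[-1,0,0,0,0,0,0.4],[-1,0,0,0,0,0,0.4],[-1,0,0,0,0,0,0.4],[-1,0,0,0,0,0,0.4]]]' | head -2
python3 -m pendant '[[[-1,0,0.8,0,0,0,0.4],[-1,0,0.8,0,0,0,0.4],[-1,0,0.8,0,0,0,0.4],[-1,0,0.8,0,0,0,0.4],[-1,0,0.8,0,0,0,0.4],[-1,0,0,0,0,0,0.4],[-1,0,0,0,0,0,0.4],[-1,0.1,0,0,0,0,0.4]]]' | head -2
python3 -m pendant '[[[-0.94,0,0,0,0,0,0.4],[0,0,0,0,0,0,0.4],[0,0,0,0,0,0,0.4],[0,0,0,0,0,0,0.4],[0,0,0,0,0,0,0.4],[0,0,0,0,0,0,0.4],[0,0,0,0,0,0,0.4],[0,0,0,0,0,0,0.4]]]' | head -2
python3 - <<'E'
from h import *
s,w,T=wlook("w9"); P=cloud(w,T); z=P[...,2]
blobs((z>.02)&(z<.035)&(P[...,0]>.4)&(P[...,0]<.56)&(P[...,1]>.2),P,w,60)
to(s,.4695,.279,.0,-87.1)
E
```

```text
time_s: 46.1
tcp_pos: [0.4818, 0.1029, 0.2283]
time_s: 46.9
tcp_pos: [0.4717, 0.2629, 0.1484]
time_s: 47.7
tcp_pos: [0.4701, 0.2799, 0.1488]
px [254. 180.] n 718 mean [0.4693 0.279  0.029 ] rect mm [469. 279.] [41. 41.] 57 bgr [185 185 188]
px [236. 300.] n 401 mean [0.482  0.4067 0.0279] rect mm [482. 404.] [41. 23.] 3 bgr [195 195 197]
at [0.4701 0.2799 0.1488] [-180.     0.   -87.1] wz -0.01 shift/20mm [0.04 0.03 7.44] F [-0.2  0.  -0.2] w 0.0614
```

```bash
python3 -m pendant '[[[0.04,0.03,1,0,0,0,0.4],[0,0,1,0,0,0,0.4],[0,0,1,0,0,0,0.4],[0,0,1,0,0,0,0.4],[0,0,1,0,0,0,0.4],[0,0,1,0,0,0,0.4],[0,0,1,0,0,0,0.4],[0,0,0.4,0,0,0,0.4]]]' | head -4
python3 -m pendant '[[[0,0,0,0,0,0,0.4],[0,0,0,0,0,0,-1],[0,0,0,0,0,0,-1],[0,0,0,0,0,0,-1],[0,0,0,0,0,0,-1],[0,0,0,0,0,0,-1],[0,0,0,0,0,0,-1],[0,0,0,0,0,0,-1]]]' 25
python3 -m pendant '[[[0,0,-1,0,0,0,-1],[0,0,-1,0,0,0,-1],[0,0,-1,0,0,0,-1],[0,0,-1,0,0,0,-1],[0,0,-1,0,0,0,-1],[0,0,-1,0,0,0,-1],[0,0,-1,0,0,0,-1],[0,0,-1,0,0,0,-1]]]'
python3 - <<'E'
from h import *
from plant import r
c=dict(np.load("pics/top0.npz")); P=cloud(c); z=P[...,2]
m=(abs(z-.022)<.006)&(abs(P[...,0]-.53)<.07)&(abs(P[...,1]+.325)<.13); q=P[m]; print("floor",cv2.minAreaRect((q[:,:2]*1000).astype(np.float32)))
to(r.get_state(),.515,-.275,.16,-87.1)
E
```

```text
time_s: 48.55
tcp_pos: [0.4687, 0.2784, -0.001]
eef_rot: [179.9, -0.1, -87.1]
contact_force: [0.2, -0.3, 0.5]
time_s: 49.35
tcp_pos: [0.4698, 0.2796, 0.0015]
eef_rot: [-179.9, 0.0, -87.1]
contact_force: [-2.3, 0.0, 5.5]
gripper_width: 0.0405
gripper_force: 25.0
time_s: 50.15
tcp_pos: [0.4692, 0.2791, 0.1616]
eef_rot: [180.0, 0.0, -87.1]
contact_force: [-0.3, -0.1, -0.6]
gripper_width: 0.0408
gripper_force: 25.0
floor ((530.31103515625, -319.4610595703125), (136.48851013183594, 237.0990753173828), 1.8626575469970703)
at [0.4692 0.2791 0.1616] [180.    0.  -87.1] wz -0.01 shift/20mm [27.78 -0.88  0.08] F [-0.3 -0.1 -0.6] w 0.0408
```

```bash
python3 -m pendant '[[[1,-0.05,0,0,0,0,-1],[1,-0.05,0,0,0,0,-1],[1,-0.05,0,0,0,0,-1],[1,-0.05,0,0,0,0,-1],[1,-0.05,0,0,0,0,-1],[1,-0.05,0,0,0,0,-1],[1,-0.05,0,0,0,0,-1],[1,-0.05,0,0,0,0,-1]]]' | head -2
python3 -m pendant '[[[1,-0.05,0,0,0,0,-1],[1,-0.05,0,0,0,0,-1],[1,-0.05,0,0,0,0,-1],[1,-0.05,0,0,0,0,-1],[1,-0.05,0,0,0,0,-1],[1,-0.05,0,0,0,0,-1],[1,-0.05,0,0,0,0,-1],[1,-0.05,0,0,0,0,-1]]]' | head -2
python3 -m pendant '[[[1,-0.05,0,0,0,0,-1],[1,-0.05,0,0,0,0,-1],[1,-0.05,0,0,0,0,-1],[1,-0.05,0,0,0,0,-1],[1,-0.05,0,0,0,0,-1],[1,-0.05,0,0,0,0,-1],[1,-0.05,0,0,0,0,-1],[1,-0.05,0,0,0,0,-1]]]' | head -2
python3 -m pendant '[[[1,-0.05,0,0,0,0,-1],[1,-0.05,0,0,0,0,-1],[1,-0.05,0,0,0,0,-1],[0.8,-0.05,0,0,0,0,-1],[0,0,0,0,0,0,-1],[0,0,0,0,0,0,-1],[0,0,0,0,0,0,-1],[0,0,0,0,0,0,-1]]]'
python3 - <<'E'
from h import *
from plant import r,vision
to(r.get_state(),.525,-.275,.0255,-87.1)
t=vision.capture("top"); P=cloud(t); z=P[...,2]
blobs((z>.02)&(z<.035)&(P[...,0]>.4)&(P[...,0]<.6)&(P[...,1]>.2),P,t,20)
E
```

```text
time_s: 50.95
tcp_pos: [0.4844, 0.1173, 0.1595]
time_s: 51.75
tcp_pos: [0.5, -0.0417, 0.1595]
time_s: 52.55
tcp_pos: [0.5157, -0.2006, 0.1594]
time_s: 53.35
tcp_pos: [0.5253, -0.2741, 0.1607]
eef_rot: [-180.0, 0.0, -87.1]
contact_force: [0.5, 0.2, -0.6]
gripper_width: 0.0409
gripper_force: 25.0
at [ 0.5253 -0.2741  0.1607] [-180.     0.   -87.1] wz 0.01 shift/20mm [0.04 0.02 6.76] F [ 0.5  0.2 -0.6] w 0.0409
px [124. 227.] n 102 mean [0.4821 0.3954 0.0287] rect mm [482. 395.] [40. 40.] 84 bgr [142 143 146]
```

```bash
python3 -m pendant '[[[0.04,0.02,1,0,0,0,-1],[0,0,1,0,0,0,-1],[0,0,1,0,0,0,-1],[0,0,1,0,0,0,-1],[0,0,1,0,0,0,-1],[0,0,0.9,0,0,0,-1],[0,0,0.5,0,0,0,-1],[0,0,0.35,0,0,0,-1]]]' | head -4
python3 -m pendant '[[[0,0,0,0,0,0,-1],[0,0,0,0,0,0,0.15],[0,0,0,0,0,0,0.15],[0,0,0,0,0,0,0.15],[0,0,0,0,0,0,0.15],[0,0,-0.5,0,0,0,0.15],[0,0,-1,0,0,0,0.15],[0,0,-1,0,0,0,0.15]]]'
python3 -m pendant '[[[0,0,-1,0,0,0,0.15],[0,0,-1,0,0,0,0.15],[0,0,-1,0,0,0,0.15],[0,0,-1,0,0,0,0.15],[-1,0,0,0,0,0,0.15],[-1,0,0,0,0,0,0.4],[-1,0,0,0,0,0,0.4],[-1,0,0,0,0,0,0.4]]]' |head -2
python3 -m pendant '[[[-1,0,0,0,0,0,0.4],[-1,0,0,0,0,0,0.4],[-1,0,0,0,0,0,0.4],[-1,0,0,0,0,0,0.4],[-1,0,0,0,0,0,0.4],[-1,0,0,0,0,0,0.4],[-1,0,0,0,0,0,0.4],[-1,0,0,0,0,0,0.4]]]' |head -2
python3 -m pendant '[[[-1,0,0,0,0,0,0.4],[-1,0,0,0,0,0,0.4],[-1,0,0,0,0,0,0.4],[-1,0,0,0,0,0,0.4],[-1,0,0,0,0,0,0.4],[-1,0,0,0,0,0,0.4],[-1,0,0,0,0,0,0.4],[-1,0,0,0,0,0,0.4]]]' |head -2
python3 -m pendant '[[[-1,0,0,0,0,0,0.4],[-1,0,0,0,0,0,0.4],[-1,0,0,0,0,0,0.4],[-1,0,0,0,0,0,0.4],[-1,0,0,0,0,0,0.4],[-1,0,0,0,0,0,0.4],[-1,0,0,0,0,0,0.4],[-1,0,0,0,0,0,0.4]]]' |head -2
python3 -m pendant '[[[-1,0,0,0,0,0,0.4],[-1,0,0,0,0,0,0.4],[-1,0,0,0,0,0,0.4],[-1,0,0,0,0,0,0.4],[-1,0,0,0,0,0,0.4],[-0.5,0.4,0,0,0,0,0.4],[0,0,0,0,0,0,0.4],[0,0,0,0,0,0,0.4]]]' |head -2
python3 - <<'E'
from h import *
from plant import vision
s,w,T=wlook("w10"); P=cloud(w,T); z=P[...,2]
blobs((z>.02)&(z<.035)&(P[...,0]>.4)&(P[...,0]<.56)&(P[...,1]>.2),P,w,60)
to(s,.482,.3945,.001,-87.1)
t=vision.capture("top"); P=cloud(t); z=P[...,2]
blobs((z>.04)&(z<.062)&(P[...,0]>.47)&(P[...,0]<.57)&(P[...,1]<-.23)&(P[...,1]>-.41),P,t,20)
E
```

```text
time_s: 54.2
tcp_pos: [0.525, -0.2751, 0.0251]
eef_rot: [180.0, 0.0, -87.1]
contact_force: [-0.2, -0.6, -0.6]
time_s: 55.0
tcp_pos: [0.5249, -0.2755, 0.0768]
eef_rot: [180.0, -0.0, -87.1]
contact_force: [0.1, -0.4, -0.2]
gripper_width: 0.0503
gripper_force: 0.0
time_s: 55.8
tcp_pos: [0.5209, -0.195, 0.1567]
time_s: 56.6
tcp_pos: [0.5129, -0.035, 0.1566]
time_s: 57.4
tcp_pos: [0.5048, 0.1248, 0.1566]
time_s: 58.2
tcp_pos: [0.4967, 0.2854, 0.1558]
time_s: 59.0
tcp_pos: [0.4829, 0.3933, 0.1556]
px [254. 181.] n 682 mean [0.4823 0.3948 0.029 ] rect mm [482. 395.] [41. 41.] 78 bgr [202 202 204]
at [0.4829 0.3933 0.1556] [180.   -0.  -87.1] wz 0.0 shift/20mm [-0.06  0.04  7.73] F [-0.9 -0.7  0.1] w 0.0614
px [382. 215.] n 108 mean [ 0.5262 -0.2738  0.0504] rect mm [ 526. -274.] [38. 40.] 1 bgr [127 133 138]
```

The first cup stands in the drawer at (0.526, −0.274). Now I'll fetch the second.

```bash
python3 -m pendant '[[[-0.06,0.04,1,0,0,0,0.4],[0,0,1,0,0,0,0.4],[0,0,1,0,0,0,0.4],[0,0,1,0,0,0,0.4],[0,0,1,0,0,0,0.4],[0,0,1,0,0,0,0.4],[0,0,1,0,0,0,0.4],[0,0,0.7,0,0,0,0.4]]]' | head -4
python3 -m pendant '[[[0,0,0,0,0,0,0.4],[0,0,0,0,0,0,-1],[0,0,0,0,0,0,-1],[0,0,0,0,0,0,-1],[0,0,0,0,0,0,-1],[0,0,0,0,0,0,-1],[0,0,0,0,0,0,-1],[0,0,0,0,0,0,-1]]]' 25
python3 -m pendant '[[[0,0,-1,0,0,0,-1],[0,0,-1,0,0,0,-1],[0,0,-1,0,0,0,-1],[0,0,-1,0,0,0,-1],[0,0,-1,0,0,0,-1],[0,0,-1,0,0,0,-1],[0,0,-1,0,0,0,-1],[0,0,-1,0,0,0,-1]]]'|tail -2
python3 -m pendant '[[[1,0,0,0,0,0,-1],[1,0,0,0,0,0,-1],[1,0,0,0,0,0,-1],[1,0,0,0,0,0,-1],[1,0,0,0,0,0,-1],[1,0,0,0,0,0,-1],[1,0,0,0,0,0,-1],[1,0,0,0,0,0,-1]]]' | head -2
python3 -m pendant '[[[1,0,0,0,0,0,-1],[1,0,0,0,0,0,-1],[1,0,0,0,0,0,-1],[1,0,0,0,0,0,-1],[1,0,0,0,0,0,-1],[1,0,0,0,0,0,-1],[1,0,0,0,0,0,-1],[1,0,0,0,0,0,-1]]]' | head -2
python3 -m pendant '[[[1,0,0,0,0,0,-1],[1,0,0,0,0,0,-1],[1,0,0,0,0,0,-1],[1,0,0,0,0,0,-1],[1,0,0,0,0,0,-1],[1,0,0,0,0,0,-1],[1,0,0,0,0,0,-1],[1,0,0,0,0,0,-1]]]' | head -2
python3 -m pendant '[[[1,0,0,0,0,0,-1],[1,0,0,0,0,0,-1],[1,0,0,0,0,0,-1],[1,0,0,0,0,0,-1],[1,0,0,0,0,0,-1],[1,0,0,0,0,0,-1],[1,0,0,0,0,0,-1],[1,0,0,0,0,0,-1]]]' | head -2
python3 -m pendant '[[[1,0,0,0,0,0,-1],[1,0,0,0,0,0,-1],[1,0,0,0,0,0,-1],[1,0,0,0,0,0,-1],[1,-0.1,0,0,0,0,-1],[1,-0.1,0,0,0,0,-1],[0,0,0,0,0,0,-1],[0,0,0,0,0,0,-1]]]'
python3 - <<'E'
from h import *
from plant import r
to(r.get_state(),.525,-.365,.0255,-87.1)
E
```

```text
time_s: 59.9
tcp_pos: [0.4824, 0.3934, 0.0006]
eef_rot: [180.0, -0.0, -87.2]
contact_force: [0.5, -0.2, 0.1]
time_s: 60.7
tcp_pos: [0.4828, 0.395, 0.0027]
eef_rot: [-179.9, 0.1, -87.1]
contact_force: [-1.9, -1.9, 5.8]
gripper_width: 0.0407
gripper_force: 25.0
gripper_width: 0.0411
gripper_force: 25.0
time_s: 62.3
tcp_pos: [0.4906, 0.2329, 0.1616]
time_s: 63.1
tcp_pos: [0.4984, 0.0732, 0.1617]
time_s: 63.9
tcp_pos: [0.5062, -0.0865, 0.1617]
time_s: 64.7
tcp_pos: [0.514, -0.2463, 0.1616]
time_s: 65.5
tcp_pos: [0.5238, -0.365, 0.1612]
eef_rot: [180.0, 0.0, -87.2]
contact_force: [-0.0, -0.4, -1.0]
gripper_width: 0.0405
gripper_force: 25.0
at [ 0.5238 -0.365   0.1612] [180.    0.  -87.2] wz -0.02 shift/20mm [ 0.   -0.06  6.79] F [-0.  -0.4 -1. ] w 0.0405
```

```bash
python3 -m pendant '[[[0,-0.06,1,0,0,0,-1],[0,0,1,0,0,0,-1],[0,0,1,0,0,0,-1],[0,0,1,0,0,0,-1],[0,0,1,0,0,0,-1],[0,0,0.9,0,0,0,-1],[0,0,0.5,0,0,0,-1],[0,0,0.35,0,0,0,-1]]]' | head -4
python3 -m pendant '[[[0,0,0,0,0,0,-1],[0,0,0,0,0,0,0.15],[0,0,0,0,0,0,0.15],[0,0,0,0,0,0,0.15],[0,0,0,0,0,0,0.15],[0,0,-0.5,0,0,0,0.15],[0,0,-1,0,0,0,0.15],[0,0,-1,0,0,0,0.15]]]' |tail -3
python3 -m pendant '[[[0,0,-1,0,0,0,0.15],[0,0,-1,0,0,0,0.15],[0,0,-1,0,0,0,0.15],[0,0,-1,0,0,0,-1],[-0.8,1,0,0,0,0,-1],[-0.8,1,0,0,0,0,-1],[-0.8,1,0,0,0,0,-1],[0,1,0,0,0,0,-1]]]' |head -2
python3 -m pendant '[[[0,1,0,0,0,0,-1],[0,1,0,0,0,0,-1],[0,1,0,0,0,0,-1],[0,1,0,0,0,0,-1],[0,0.9,0,0,0,0,-1],[0,0,0,0,0,0,-1],[0,0,0,0,0,0,-1],[0,0,0,0,0,0,-1]]]' |head -2
python3 - <<'E'
from h import *
from plant import r,vision
t=vision.capture("top"); P=cloud(t); z=P[...,2]
cv2.imwrite("pics/t4.png",cv2.resize(t["frame"][80:320,270:480],None,fx=2.5,fy=2.5))
blobs((z>.04)&(z<.062)&(P[...,0]>.47)&(P[...,0]<.57)&(P[...,1]<-.23)&(P[...,1]>-.41),P,t,20)
s,w,T=wlook(); to(s,.345,-.325,.03,-87.1)
E
```

```text
time_s: 66.3
tcp_pos: [0.5256, -0.3639, 0.0261]
eef_rot: [180.0, 0.0, -87.1]
contact_force: [0.0, -0.0, -0.4]
contact_force: [0.6, 0.2, -0.2]
gripper_width: 0.0504
gripper_force: 0.0
time_s: 67.9
tcp_pos: [0.4427, -0.3192, 0.1577]
time_s: 68.7
tcp_pos: [0.3462, -0.3256, 0.1568]
px [382. 215.] n 107 mean [ 0.5263 -0.2735  0.0503] rect mm [ 526. -273.] [38. 40.] 1 bgr [126 132 137]
px [417. 215.] n 119 mean [ 0.5268 -0.3615  0.0497] rect mm [ 527. -361.] [41. 41.] 2 bgr [121 126 131]
at [ 0.3462 -0.3255  0.1567] [-180.    -0.   -87.1] wz -0.0 shift/20mm [-0.03  0.06  6.33] F [ 1.1  0.3 -0.8] w 0.0005
```

View pics/t4.png

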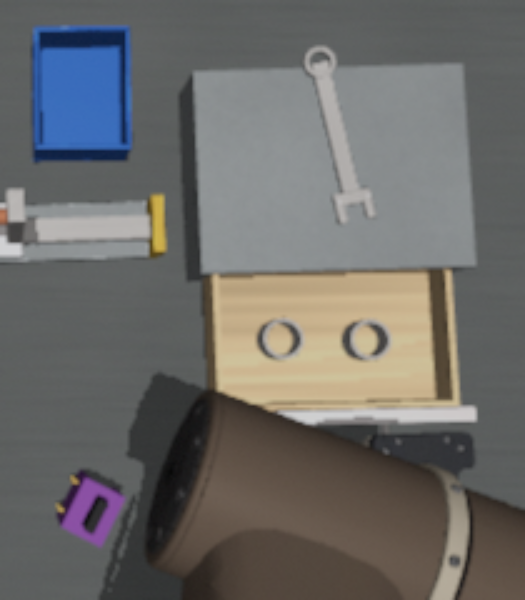

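Both cups stand in the drawer at crop (280,340) and (366,340), and the wrench and bin are undisturbed. I'll push the drawer by its handle.

```bash
python3 -m pendant '[[[0,0,1,0,0,0,-1],[0,0,1,0,0,0,-1],[0,0,1,0,0,0,-1],[0,0,1,0,0,0,-1],[0,0,1,0,0,0,-1],[0,0,1,0,0,0,-1],[0,0,0.6,0,0,0,-1],[0,0,0,0,0,0,-1]]]' | head -4
python3 -m pendant '[[[0,-0.25,0,0,0,0,-1],[0,-0.25,0,0,0,0,-1],[0,-0.25,0,0,0,0,-1],[0,-0.25,0,0,0,0,-1],[0,-0.25,0,0,0,0,-1],[0,-0.25,0,0,0,0,-1],[0,-0.25,0,0,0,0,-1],[0,-0.25,0,0,0,0,-1]]]' | head -4
python3 -m pendant '[[[0,-0.25,0,0,0,0,-1],[0,-0.25,0,0,0,0,-1],[0,-0.25,0,0,0,0,-1],[0,-0.25,0,0,0,0,-1],[0,-0.25,0,0,0,0,-1],[0,-0.25,0,0,0,0,-1],[0,-0.25,0,0,0,0,-1],[0,-0.25,0,0,0,0,-1]]]' | head -4
python3 -m pendant '[[[0,-0.25,0,0,0,0,-1],[0,-0.25,0,0,0,0,-1],[0,-0.25,0,0,0,0,-1],[0,-0.25,0,0,0,0,-1],[0,-0.25,0,0,0,0,-1],[0,-0.25,0,0,0,0,-1],[0,-0.25,0,0,0,0,-1],[0,-0.25,0,0,0,0,-1]]]' | head -4
python3 - <<'E'
from h import *
from plant import r,vision
t=vision.capture("top"); P=cloud(t); z=P[...,2]
blobs((z>.066)&(z<.078)&(P[...,0]>.4)&(P[...,0]<.62)&(P[...,1]<-.18)&(P[...,1]>-.5),P,t,20)
E
```

```text
time_s: 69.6
tcp_pos: [0.3448, -0.3248, 0.0229]
eef_rot: [179.8, 0.1, -87.1]
contact_force: [0.5, -0.5, -0.1]
time_s: 70.4
tcp_pos: [0.3858, -0.3232, 0.0246]
eef_rot: [180.0, 0.0, -87.1]
contact_force: [-2.6, -0.1, 1.0]
time_s: 71.2
tcp_pos: [0.426, -0.3213, 0.0246]
eef_rot: [180.0, 0.0, -87.1]
contact_force: [-1.6, -1.4, 0.4]
time_s: 72.0
tcp_pos: [0.466, -0.3193, 0.0247]
eef_rot: [-180.0, -0.0, -87.1]
contact_force: [-1.5, -0.6, -0.3]
```

```bash
python3 -m pendant '[[[0,-0.2,0,0,0,0,-1],[0,-0.2,0,0,0,0,-1],[0,-0.2,0,0,0,0,-1],[0,-0.2,0,0,0,0,-1],[0,-0.2,0,0,0,0,-1],[0,-0.2,0,0,0,0,-1],[0,-0.2,0,0,0,0,-1],[0,-0.2,0,0,0,0,-1]]]' | head -4
python3 -m pendant '[[[0,-0.1,0,0,0,0,-1],[0,-0.1,0,0,0,0,-1],[0,-0.1,0,0,0,0,-1],[0,-0.1,0,0,0,0,-1],[0,0,0,0,0,0,-1],[0,0,0,0,0,0,-1],[0,0,0,0,0,0,-1],[0,0,0,0,0,0,-1]]]' | head -4
```

```text
time_s: 72.85
tcp_pos: [0.4979, -0.3177, 0.0247]
eef_rot: [180.0, -0.0, -87.1]
contact_force: [-0.7, -1.2, 0.1]
time_s: 73.65
tcp_pos: [0.5056, -0.3173, 0.0247]
eef_rot: [-180.0, -0.0, -87.1]
contact_force: [-0.3, 0.3, 0.1]
```

```bash
python3 -m pendant '[[[0,-0.1,0,0,0,0,-1],[0,-0.1,0,0,0,0,-1],[0,-0.1,0,0,0,0,-1],[0,-0.1,0,0,0,0,-1],[0,0,0,0,0,0,-1],[0,0,0,0,0,0,-1],[0,0,0,0,0,0,-1],[0,0,0,0,0,0,-1]]]' | head -4
python3 - <<'E'
from h import *
from plant import r,vision
s,w,T=wlook("w11"); P=cloud(w,T); z=P[...,2]
blobs((z>.066)&(z<.095),P,w,60)
E
```

```text
time_s: 74.45
tcp_pos: [0.5136, -0.3169, 0.0247]
eef_rot: [-180.0, -0.0, -87.1]
contact_force: [-0.6, -0.4, 0.3]
px [ 21. 154.] n 9791 mean [ 0.5971 -0.3671  0.0821] rect mm [ 596. -371.] [93. 16.] 83 bgr [90 88 85]
px [ 82. 123.] n 11972 mean [ 0.5796 -0.3776  0.0725] rect mm [ 582. -372.] [19. 97.] 2 bgr [211 210 212]
px [246. 255.] n 70 mean [ 0.5174 -0.3271  0.0692] rect mm [ 518. -327.] [2. 4.] 68 bgr [38 40 43]
px [259. 255.] n 69 mean [ 0.5121 -0.3273  0.0692] rect mm [ 512. -327.] [4. 2.] 28 bgr [37 38 40]
px [ 35. 306.] n 2088 mean [ 0.5987 -0.3086  0.084 ] rect mm [ 600. -307.] [17. 23.] 2 bgr [92 89 86]
px [100. 303.] n 782 mean [ 0.5792 -0.303   0.0731] rect mm [ 579. -303.] [13. 16.] 4 bgr [166 164 169]
px [246. 301.] n 253 mean [ 0.5165 -0.3134  0.082 ] rect mm [ 516. -314.] [ 3. 13.] 3 bgr [42 41 42]
px [258. 301.] n 248 mean [ 0.5117 -0.3137  0.0819] rect mm [ 512. -314.] [ 3. 15.] 3 bgr [40 38 39]
```

```bash
python3 -m pendant '[[[0,-0.1,0,0,0,0,-1],[0,-0.1,0,0,0,0,-1],[0,-0.1,0,0,0,0,-1],[0,0,0,0,0,0,-1],[0,0,0,0,0,0,-1],[0,0,0,0,0,0,-1],[0,0,0,0,0,0,-1],[0,0,0,0,0,0,-1]]]' | head -4
python3 -m pendant '[[[0,-0.1,0,0,0,0,-1],[0,-0.05,0,0,0,0,-1],[0,0,0,0,0,0,-1],[0,0,0,0,0,0,-1],[0,0,0,0,0,0,-1],[0,0,0,0,0,0,-1],[0,0,0,0,0,0,-1],[0,0,0,0,0,0,-1]]]' | head -4
```

```text
time_s: 75.3
tcp_pos: [0.5195, -0.3166, 0.0247]
eef_rot: [-180.0, -0.0, -87.1]
contact_force: [-0.9, 1.6, 0.1]
time_s: 76.1
tcp_pos: [0.5211, -0.3165, 0.0246]
eef_rot: [179.9, 0.0, -87.1]
contact_force: [-5.0, -0.0, 4.2]
```

```bash
python3 -m pendant '[[[0,-0.1,0,0,0,0,-1],[0,-0.1,0,0,0,0,-1],[0,0,0,0,0,0,-1],[0,0,0,0,0,0,-1],[0,0,0,0,0,0,-1],[0,0,0,0,0,0,-1],[0,0,0,0,0,0,-1],[0,0,0,0,0,0,-1]]]' | head -4
python3 -m pendant '[[[0,0.4,0,0,0,0,-1],[0,1,0,0,0,0,-1],[0,1,0,0,0,0,-1],[0,1,0,0,0,0,-1],[0,1,0,0,0,0,-1],[0,0,-1,0,0,0,-1],[0,0,-1,0,0,0,-1],[0,0,-1,0,0,0,-1]]]'
python3 -m pendant '[[[0,0,-1,0,0,0,-1],[0,0,-1,0,0,0,-1],[0,0,-1,0,0,0,-1],[0,0,-1,0,0,0,-1],[0,0,-1,0,0,0,-1],[0,0,0,0,0,0,-1],[0,0,0,0,0,0,-1],[0,0,0,0,0,0,-1]]]'
python3 - <<'E'
from h import *
from plant import r,vision
t=vision.capture("top"); P=cloud(t); z=P[...,2]
blobs((z>.066)&(z<.095)&(P[...,0]>.4)&(P[...,0]<.82)&(P[...,1]<-.16)&(P[...,1]>-.5),P,t,20)
sc=vision.capture("scene"); P=cloud(sc); z=P[...,2]
blobs((z>.165)&(z<.19)&(P[...,0]>.58)&(P[...,0]<.7)&(abs(P[...,1])<.3),P,sc,20)
cv2.imwrite("pics/s4.png",sc["frame"])
E
```

```text
time_s: 76.9
tcp_pos: [0.5211, -0.3164, 0.0245]
eef_rot: [179.5, 0.1, -87.2]
contact_force: [-16.3, -1.3, 12.8]
time_s: 77.7
tcp_pos: [0.4391, -0.3207, 0.0855]
eef_rot: [-179.9, -0.0, -87.1]
contact_force: [1.2, -0.1, -0.3]
gripper_width: 0.0006
gripper_force: 0.0
time_s: 78.5
tcp_pos: [0.4384, -0.3204, 0.1839]
eef_rot: [180.0, 0.0, -87.1]
contact_force: [-0.1, 0.0, -0.4]
gripper_width: 0.0002
gripper_force: 0.0
px [404. 146.] n 8847 mean [ 0.6963 -0.3202  0.0853] rect mm [ 699. -315.] [239. 273.] 2 bgr [151 150 146]
px [239. 179.] n 140 mean [0.6394 0.0015 0.1786] rect mm [636.  -1.] [32. 17.] 4 bgr [177 180 183]
px [263. 189.] n 78 mean [0.6326 0.0618 0.171 ] rect mm [631.  62.] [12. 32.] 4 bgr [42 41 41]
px [296. 204.] n 86 mean [0.6318 0.1477 0.1713] rect mm [631. 147.] [13. 32.] 7 bgr [43 42 42]
px [332. 219.] n 94 mean [0.6281 0.2317 0.1713] rect mm [627. 231.] [12. 32.] 0 bgr [48 46 46]
```

View pics/s4.png

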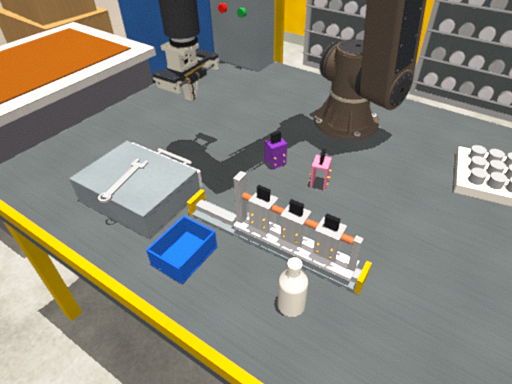

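The final scene view shows the carrier against the far yellow stop at (363,276) with three jigs hung, the drawer shut and no cups left on the bench. The bottle, wrench and bin are where they were.

```bash
python3 -c "
from plant import r
print(r.close_job())"
```

```text
the job is handed in; nothing more can be done
None
```

The job is handed in: all three jigs hang on the bar, the carrier is against the far stop, both loose cups are in the drawer, and the drawer is pushed home. The first grasp closed on air because the fingertips sit about 31 mm further back than stated; I corrected for that and nothing was disturbed.

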